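# Brake the running modelling wheel with its locking pin and lock it

### The arm

A 6-joint arm with a two-finger parallel gripper is mounted at the origin on the work surface. World frame = base frame: x ahead of the robot, y to its left, z up, the work surface at z = 0. Lengths are in m, angles in degrees, forces in N, time in s.
With the tool pointing down it reaches from about 0.25 to 0.775 m from the base axis. Payload 8.9 kg.
Tool frame: the origin (TCP) lies on the centre line of the jaws, within the pads' length; the fingertips stand 8 mm ahead of it and the grasp point (between the pads) lies 11 mm behind it (robot.finger_overhang is the distance from the TCP to the fingertips, in m); z points along the fingers, y is the direction in which the jaws open and shut (so a half turn about z gives the same grasp; the last joint's range is limited). The gripper opens to 85 mm and grips with 20 to 120 N. Pads are 22 mm wide; open, the fingers measure 114 mm over their backs; the gripper's body (76 mm by 85 mm) begins 54 mm behind the grasp point. The pads swing forward as they close: fully open they stand 13 mm farther back than shut.
Start: joints at [-82.924, 16.656, -8.789, 64.555, 0, 82.019], TCP at [0.136, -0.507, 0.219] pointing down, gripper open.
Joint ranges: [-144.48, 144.48], [-52.06, 99.96], [-74.48, 78.29], [-112.23, 115.85], [-86.99, 84.42], [-180, 180]. Speed limits (degrees/s): [127.2, 127.2, 159.86, 180, 180, 180].

### API

Orientations are given as [roll, pitch, yaw] about the fixed x, y, z axes, in that order (R = Rz(yaw) Ry(pitch) Rx(roll)).
In Python, from plant import status, imaging, robot gives the robot as it stands.
- The arm moves only by the tool step_arm, never from a script. Its argument "rows" is a list of rows, each an object with "claw": the closure, from 0 (fully open) to 1 (shut); "slide": the shift along the tool's x, y, z in mm, a list of three; "angular": the turn, a rotation vector about the tool's x, y, z in degrees, a list of three. In form: [{"claw": claw, "slide": [dx, dy, dz], "angular": [wx, wy, wz]}, ...]. A call has 1 to 12 rows; each row is the pose to reach, as a shift and turn from the pose commanded when the call began, along the tool's axes at that moment; what a row does not reach only later rows make up. A row lasts 1/8 s, in which the tool goes at most 62.5 mm and 10.7 degrees, less where a joint would pass 70% of its speed; a pose out of reach is approached as far as the arm can. A call with a gripper value outside its range is refused whole. The fingers move at their own pace and stop on an object; "force" is the grip in N (left out, the last holds). Time passes only in rows, so rows that repeat a pose let the fingers close. It gives the time, the measured TCP pose, the force and the opening at its end, in the units of the state.
- status.get_obs(): the state, without advancing time (a new reading comes with each control period).
- imaging.snapshot(name): name is "scene" or "top" or "wrist"; returns the picture (384x512x3 uint8, blue, green, red); there is no depth.
- imaging.calibration(name): a dict with "camera_matrix" (3x3 intrinsics, pixels), "R" (3x3) and "t" (3): a world point X has camera coordinates R X + t. Camera axes: x right, y down, z forward; pixel columns grow to the right and rows downward; lengths in m; the calibration is good to about 2 mm. The wrist camera is an equidistant fisheye: a pixel r from the principal point sees the ray r / f radians off the axis. A picture is of the moment at which its call begins: read the wrist's pose just before it. calibration takes no time and is no camera call; for the wrist camera it gives the pose at the moment of the call.
- robot.finish_job(): hands the job in, once; it reports no verdict.
The state is a dict: "time": time; "joint_pos": joint angles; "joint_velocities": joint speeds; "tau": joint torques, N m; "ee_pos": TCP position; "tool_rot": TCP orientation; "ft_force": force on the tool from outside, world axes, zero at the start; "ft_torque": the same for the moment, N m; "opening": finger opening in m.
Only numpy, scipy, OpenCV 4.12 (cv2) and the standard library are available. Lean on these libraries where they do the work, as an engineer would, in place of code of your own. Each camera call takes 0.05 s, during which the arm holds its last target.

### The job

The modelling wheel has been left running. Take its locking pin out of the wooden block, put the pin's point down through the slot in the steel bracket and rub it gently on the wheel's face, pressing just hard enough that the wheel slows to a creep and its hole stops under the slot; then push the pin fully home through the hole so that the wheel is locked, and let go. Never press the pin hard on the wheel, and leave the can, the red horn and the mug where they stand.

Things in the scene. Friction and masses are not known exactly. Their poses are not given: they have to be found in the camera images.
- pin: loose locking pin: upright round wooden grip, 20 mm diameter, 36 mm tall, above a straight round steel shank, 10 mm diameter, 40 mm long; about 80 g. Origin in the middle of the grip, on the axis; z points away from the point: the grip's underside (shoulder) is at z = -18 mm, the point at -58 mm. It starts upright in the block, shoulder on the block's top, and lifts straight out
- pin_tip (a point): the pin's point: centre of the lower end of its shank, 58 mm below the pin's origin; the foot is bevelled over its last 2.5 mm to 6 mm across
- pin_block: fixed light wooden block, 66 x 66 x 48 mm, with a hole of 12 mm diameter in which the pin stands; origin at the centre of its underside, on the table
- stand: fixed base of a motor-driven modelling turntable; origin under the wheel's axis, on the table. Its steel bracket, 44 mm wide, reaches in over the wheel's rim from a post outside the rim on this body's -y side; post and bracket end 91 mm above the table. Above the wheel the bracket is 18 mm thick and 5 mm clear of the wheel
- slot (a point): centre of the slot in the bracket, at the bracket's top face. It goes straight down through the bracket; 11.6 mm wide along this point's x (the wheel's running direction here), 16 mm long along its y (towards the wheel's axis, which is 120 mm away on +y), edges bevelled by 2 mm. With the pin home its shoulder rests on the bracket around the slot
- wheel: bare steel wheel, 290 mm diameter, 12 mm thick, running anticlockwise from above at about 2 rad/s; origin on its upright axis at its top face, 68 mm above the table; hole on its -y axis. A clay horn on a plaster disc stands fixed at its middle, within 50 mm of the axis, 97 mm tall. The spindle is sprung: past the first 1.5 N the wheel sinks 1 mm for each 2 N pressed, 6 mm at most, and rises again
- wheel_hole (a point): centre of the wheel's only hole, at the wheel's top face: 14 mm diameter, right through, 120 mm from the axis; passes under the slot once a turn. The weak motor slips and pulls all the time with 0.36 N m: the harder the wheel is rubbed the slower it goes, some 4 to 7 N (it varies) pressed on the hole's circle stall it, and eased it runs on. Pin home: its point is 17 mm below the wheel's top face
- can: bystander: closed steel can, 90 mm diameter, 122 mm tall; origin at the centre of its underside
- horn: bystander: red lacquered horn on a round wooden foot of 68 mm diameter, 156 mm tall; origin at the centre of its underside
- mug: bystander: white mug, 76 mm diameter, 85 mm tall; origin at the centre of its underside
Things that resemble listed ones, but are neither listed nor needed, are in the scene too. There is more than one size of the pin; the job needs the largest.

How it is judged:
By the outcome, as a careful person would: the job done as asked, in the order asked, and still so for the second after the job is handed in, with the robot touching nothing.
It also fails if it takes over 64 s, if anything falls off the work surface, if the arm or the gripper's body presses on something with over 40 N, if the wrist force passes 120 N, or if a joint passes its speed limit or range.

## Working session

There is one attempt and no reset: what is moved stays moved. The work goes in short steps, Python scripts to look and compute and a tool call to move; the robot and the scene stay as the last step left them, time stands still between calls to the robot, and variables do not carry over. Pictures are saved under pics/ and viewed, and the job is handed in when it is done.

Besides the shell and the picture viewer there is one more tool, called after ">>>" by a JSON object that holds its "op" and its "data". step_arm: Moves the arm, as the interface text tells. Its arguments: {"type":"object","properties":{"rows":{"type":"array"},"force":{"type":"number"}},"required":["rows"]}

```bash
ls; mkdir -p pics; python3 - <<'E'
from plant import status, imaging, robot
import cv2,numpy as np
o=status.get_obs(); print({k:np.round(v,3).tolist() for k,v in o.items()})
for n in ['scene','top','wrist']:
    im=imaging.snapshot(n); cv2.imwrite(f'pics/{n}0.png',im)
    c=imaging.calibration(n); print(n,{k:np.round(np.array(v),4).tolist() for k,v in c.items() if not isinstance(v,str)})
print(status.get_obs()['time'], robot.finger_overhang)
E
```

```text
pics
{'time': 0.0, 'joint_pos': [-82.924, 16.688, -8.83, 64.554, 0.001, 82.019], 'joint_velocities': [-0.0, -0.028, 0.031, -0.128, 0.087, -0.053], 'tau': [0.0, -53.715, 33.137, 0.016, -0.0, 0.0], 'ee_pos': [0.136, -0.507, 0.219], 'tool_rot': [-179.929, -0.011, 15.058], 'ft_force': [-0.403, -0.331, 1.324], 'ft_torque': [0.006, 0.002, 0.022], 'opening': 0.086}
scene {'camera_matrix': [[443.8129, 0.0, 254.4152], [0.0, 443.8129, 185.1606], [0.0, 0.0, 1.0]], 'R': [[-0.6489, 0.7608, 0.015], [0.4077, 0.3643, -0.8373], [-0.6425, -0.5372, -0.5466]], 't': [0.4646, -0.0919, 1.2292]}
top {'camera_matrix': [[464.9775, 0.0, 255.7764], [0.0, 464.9775, 190.7546], [0.0, 0.0, 1.0]], 'R': [[-0.0262, -0.9996, 0.0052], [-0.9825, 0.0248, -0.1847], [0.1845, -0.0099, -0.9828]], 't': [-0.1453, 0.5595, 1.2465]}
wrist {'camera_matrix': [[297.3186, 0.0, 255.5132], [0.0, 297.3186, 192.0044], [0.0, 0.0, 1.0]], 'R': [[0.2602, -0.9656, -0.0021], [-0.9255, -0.25, 0.2844], [-0.2751, -0.0721, -0.9587]], 't': [-0.5245, -0.0375, 0.3805]}
0.15 0.008
```

```bash
python3 - <<'E'
import cv2
for n in ['scene','top','wrist']:
    im=cv2.imread(f'pics/{n}0.png'); cv2.imwrite(f'pics/{n}0b.png',cv2.resize(im,(800,600),interpolation=cv2.INTER_CUBIC))
E
```

```text
(no output)
```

View pics/scene0b.png

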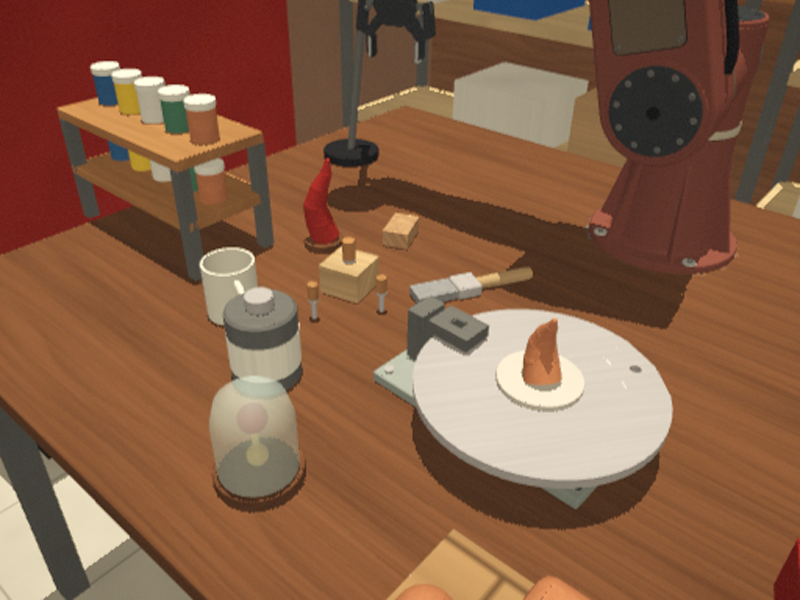

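View pics/top0b.png

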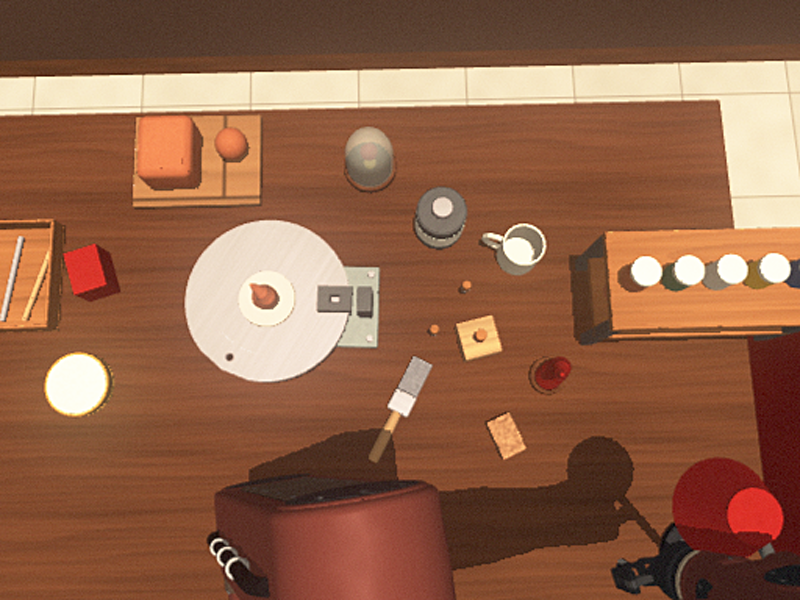

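View pics/wrist0b.png

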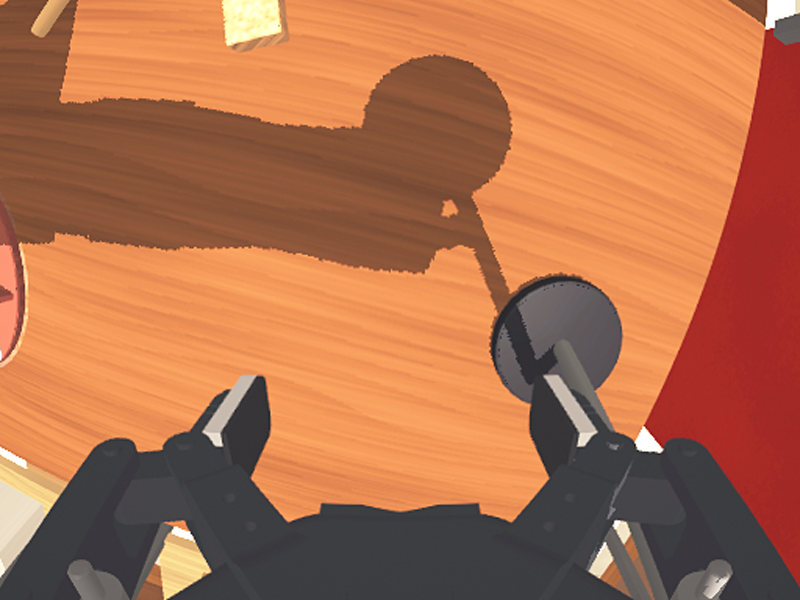

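```bash
python3 - <<'E'
import cv2
im=cv2.imread('pics/top0.png')
c=im[130:270,190:390]; cv2.imwrite('pics/top0c.png',cv2.resize(c,(800,560),interpolation=cv2.INTER_CUBIC))
im=cv2.imread('pics/scene0.png')
c=im[140:290,180:330]; cv2.imwrite('pics/scene0c.png',cv2.resize(c,(600,600),interpolation=cv2.INTER_CUBIC))
E
```

```text
(no output)
```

View pics/top0c.png

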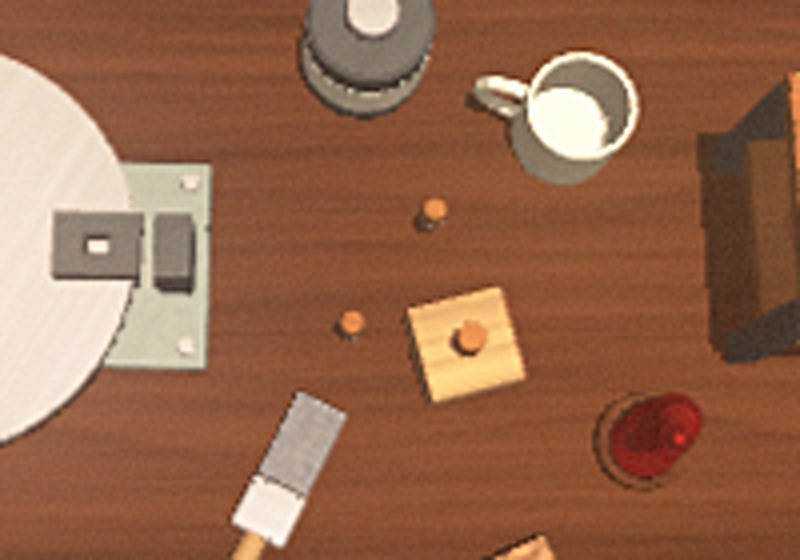

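View pics/scene0c.png

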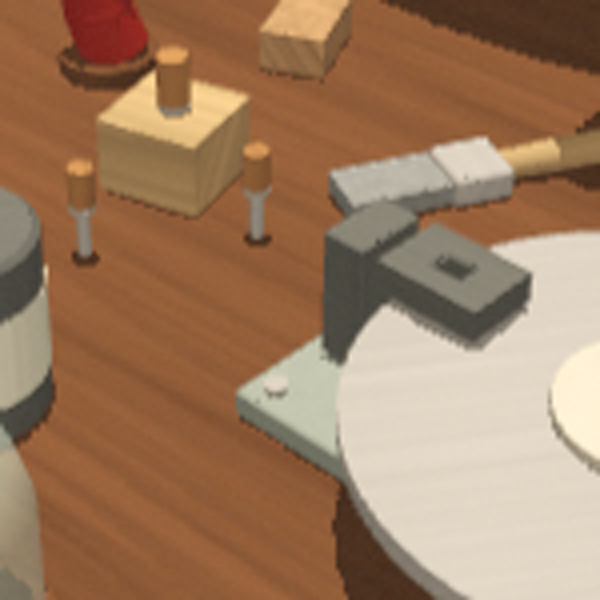

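```bash
cat > h.py <<'E'
import numpy as np
from plant import status, imaging, robot
def back(name,uv,z,cal=None):
    c=cal or imaging.calibration(name); K=np.array(c['camera_matrix']);R=np.array(c['R']);t=np.array(c['t'])
    uv=np.array(uv,float)
    if name=='wrist':
        dx=(uv[0]-K[0,2])/K[0,0];dy=(uv[1]-K[1,2])/K[1,1];th=np.hypot(dx,dy)
        s=np.sin(th)/th if th>1e-9 else 1
        d=np.array([dx*s,dy*s,np.cos(th)])
    else: d=np.linalg.solve(K,[uv[0],uv[1],1])
    C=-R.T@t; d=R.T@d
    return C+d*(z-C[2])/d[2]
def proj(name,X,cal=None):
    c=cal or imaging.calibration(name); K=np.array(c['camera_matrix']);R=np.array(c['R']);t=np.array(c['t'])
    p=R@np.array(X)+t
    if name=='wrist':
        th=np.arctan2(np.hypot(p[0],p[1]),p[2]);r=np.hypot(p[0],p[1])
        return np.array([K[0,2]+K[0,0]*th*p[0]/r,K[1,2]+K[1,1]*th*p[1]/r])
    q=K@p; return q[:2]/q[2]
E
python3 - <<'E'
from h import *
np.set_printoptions(precision=4,suppress=True)
T=lambda x,y:(x/4+190-.375,y/4+130-.375)
S=lambda x,y:(x/4+180-.375,y/4+140-.375)
print('slot',back('top',T(97,245),.091),back('scene',S(457,265),.091))
print('brk',[back('top',T(*p),.091) for p in [(52,212),(138,212),(142,278),(52,278)]])
print('brkS',[back('scene',S(*p),.091) for p in [(382,260),(435,222),(530,272),(474,318)]])
print('grip',back('top',T(472,332),.084),back('scene',S(173,55),.084))
print('block',[back('top',T(*p),.048) for p in [(408,307),(500,287),(525,377),(433,403)]])
T2=lambda x,y:(x*.64-.18,y*.64-.18)
print('wheel edge L,R?',back('top',T2(184,300),.068),back('top',T2(268,220),.068),back('top',T2(268,382),.068))
print('hole',back('top',T2(229,357),.068))
for n,p,z in [('horn',(552,375),0),('mug',(524,243),.085),('can',(443,207),.122)]: print(n,back('top',T2(*p),z))
E
```

```text
slot [ 0.5509 -0.0458  0.091 ] [ 0.5493 -0.0445  0.091 ]
brk [array([ 0.5744, -0.0154,  0.091 ]), array([ 0.573 , -0.0738,  0.091 ]), array([ 0.5274, -0.0759,  0.091 ]), array([ 0.529 , -0.0152,  0.091 ])]
brkS [array([ 0.57 , -0.074,  0.091]), array([ 0.5271, -0.0743,  0.091 ]), array([ 0.5308, -0.0151,  0.091 ]), array([ 0.5778, -0.014 ,  0.091 ])]
grip [ 0.486  -0.2978  0.084 ] [ 0.4822 -0.2976  0.084 ]
block [array([ 0.5096, -0.2584,  0.048 ]), array([ 0.5221, -0.3232,  0.048 ]), array([ 0.4586, -0.3374,  0.048 ]), array([ 0.4422, -0.2729,  0.048 ])]
wheel edge L,R? [0.5593 0.2212 0.068 ] [0.7021 0.0744 0.068 ] [0.4114 0.0722 0.068 ]
hole [0.4564 0.1402 0.068 ]
horn [ 0.4159 -0.4342  0.    ]
mug [ 0.6435 -0.3813  0.085 ]
can [ 0.7016 -0.2377  0.122 ]
```

```bash
python3 - <<'E'
from h import *
import cv2
np.set_printoptions(precision=4,suppress=True)
print('lampbase',back('wrist',(556*.64,338*.64),0.01), back('scene',(350*.64,153*.64),.01))
c=imaging.calibration('wrist');print('cam',-np.array(c['R']).T@np.array(c['t']))
for y in [.1,.2,.3,.4,.5]: print(proj('scene',[0.136,-.507,y]))
im=cv2.imread('pics/scene0.png'); cv2.imwrite('pics/s1.png',cv2.resize(im[0:120,190:310],(720,720),interpolation=cv2.INTER_CUBIC))
im=cv2.imread('pics/top0.png'); cv2.imwrite('pics/s2.png',cv2.resize(im[270:384,360:512],(760,570),interpolation=cv2.INTER_CUBIC))
E
```

```text
lampbase [ 0.1042 -0.657   0.01  ] [ 0.1053 -0.6569  0.01  ]
cam [ 0.2065 -0.4883  0.3743]
[251.8418  85.6435]
[252.2452  52.9968]
[252.6837  17.4956]
[253.1624 -21.2514]
[253.6869 -63.7109]
```

View pics/s1.png

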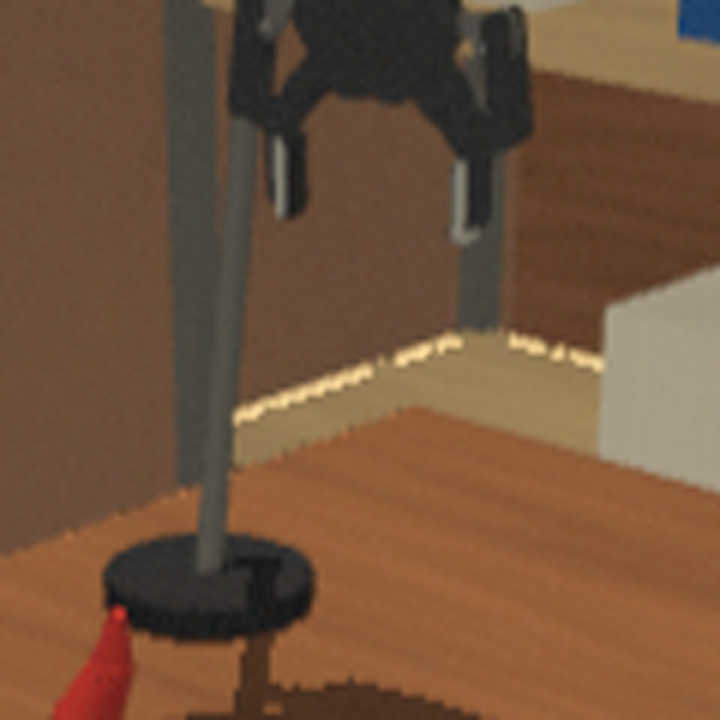

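View pics/s2.png

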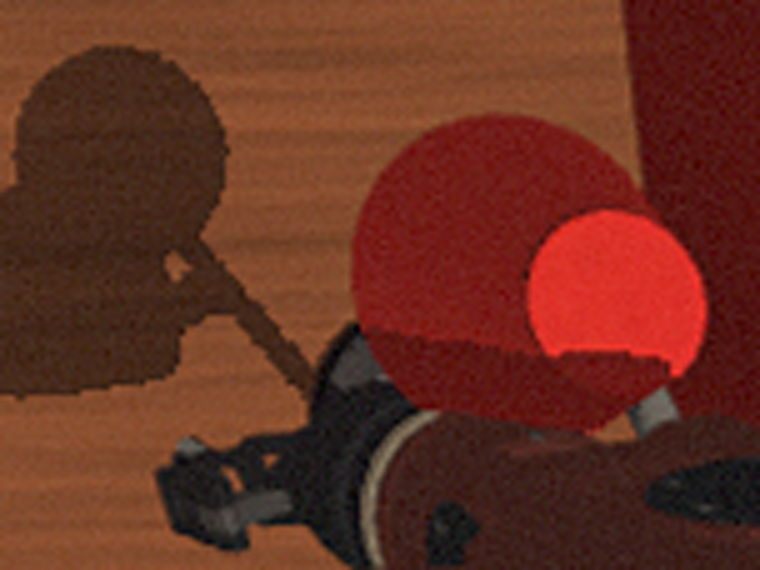

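```bash
python3 - <<'E'
from h import *
np.set_printoptions(precision=4,suppress=True)
for z in (.3,.4,.5,.6):
  print(z,back('top',(460,324),z),back('top',(431,324),z),back('top',(460,293),z),'topcap',back('top',(483.6,331),z))
# shadow of shade centre (383,300) & gripper shadow (384... )
print(back('top',(360+120/5,270+130/5),0))
E
```

```text
0.3 [ 0.2078 -0.5868  0.3   ] [ 0.2095 -0.5246  0.3   ] [ 0.2725 -0.5937  0.3   ] topcap [ 0.192  -0.6357  0.3   ]
0.4 [ 0.2183 -0.544   0.4   ] [ 0.2198 -0.4879  0.4   ] [ 0.2767 -0.5503  0.4   ] topcap [ 0.2041 -0.5882  0.4   ]
0.5 [ 0.2288 -0.5013  0.5   ] [ 0.2301 -0.4511  0.5   ] [ 0.2809 -0.5069  0.5   ] topcap [ 0.2161 -0.5407  0.5   ]
0.6 [ 0.2393 -0.4585  0.6   ] [ 0.2405 -0.4144  0.6   ] [ 0.2851 -0.4634  0.6   ] topcap [ 0.2281 -0.4932  0.6   ]
[ 0.2573 -0.5104  0.    ]
```

```bash
cat >> h.py <<'E'
from scipy.spatial.transform import Rotation as Ro
def cur():
    o=status.get_obs(); return np.array(o['ee_pos']),np.array(o['tool_rot']),o
def rel(p,rpy,tp,tyaw):
    R0=Ro.from_euler('xyz',rpy,degrees=True)
    R1=Ro.from_euler('xyz',[180,0,tyaw],degrees=True)
    s=R0.inv().apply(np.array(tp)-p)*1000
    a=(R0.inv()*R1).as_rotvec(degrees=True)
    return s,a
E
python3 - <<'E'
from h import *
np.set_printoptions(precision=1,suppress=True)
p,r,o=cur()
for tp,y in [((.10,-.40,.22),35),((.12,-.31,.22),50),((.3,-.26,.22),80),((.42,-.28,.2),88.5)]:
    print(*rel(p,r,tp,y))
E
```

```text
[  -7.4 -112.4   -1. ] [ -0.1  -0.  -19.9]
[  35.3 -194.1   -0.9] [ -0.1  -0.  -34.9]
[ 222.1 -195.6   -0.9] [ -0.   -0.  -64.9]
[ 332.8 -145.1   19.1] [ -0.   -0.  -73.4]
```

>>> {"op": "step_arm", "data": {"rows": [{"claw": 0, "slide": [-7, -56, 0], "angular": [0, 0, -10]}, {"claw": 0, "slide": [-7, -112, 0], "angular": [0, 0, -20]}, {"claw": 0, "slide": [10, -160, 0], "angular": [0, 0, -30]}, {"claw": 0.4, "slide": [35, -194, 0], "angular": [0, 0, -40]}, {"claw": 0.4, "slide": [90, -194, 0], "angular": [0, 0, -50]}, {"claw": 0.4, "slide": [140, -194, 0], "angular": [0, 0, -60]}, {"claw": 0.4, "slide": [190, -194, 0], "angular": [0, 0, -68]}, {"claw": 0.4, "slide": [240, -185, 0], "angular": [0, 0, -73.5]}, {"claw": 0.4, "slide": [290, -165, 10], "angular": [0, 0, -73.5]}, {"claw": 0.4, "slide": [333, -145, 19], "angular": [0, 0, -73.5]}, {"claw": 0.4, "slide": [333, -145, 19], "angular": [0, 0, -73.5]}, {"claw": 0.4, "slide": [333, -145, 19], "angular": [0, 0, -73.5]}]}}

```text
time: 1.65
ee_pos: [0.4197, -0.28, 0.1999]
tool_rot: [-179.9, -0.0, 88.6]
ft_force: [-0.7, -0.1, -0.1]
opening: 0.0511
```

```bash
cat > shot.py <<'E'
import sys,cv2,json
from h import *
n,out=sys.argv[1:3]
c=imaging.calibration(n) 
o=status.get_obs()
im=imaging.snapshot(n); cv2.imwrite(f'pics/{out}.png',im)
json.dump({k:np.array(v).tolist() for k,v in c.items() if not isinstance(v,str)},open(f'pics/{out}.json','w'))
if len(sys.argv)>3:
    x0,x1,y0,y1,s=map(int,sys.argv[3:8]); im=im[y0:y1,x0:x1]; im=cv2.resize(im,None,fx=s,fy=s,interpolation=cv2.INTER_CUBIC)
else: im=cv2.resize(im,(800,600),interpolation=cv2.INTER_CUBIC)
cv2.imwrite(f'pics/{out}v.png',im)
print(o['time'],np.round(o['ee_pos'],4),np.round(o['tool_rot'],2),np.round(o['ft_force'],2),o['opening'])
E
python3 shot.py wrist w1
```

```text
1.65 [ 0.4197 -0.28    0.1999] [-1.7993e+02 -5.0000e-02  8.8580e+01] [-0.75 -0.08 -0.08] 0.05109649907375782
```

View pics/w1v.png

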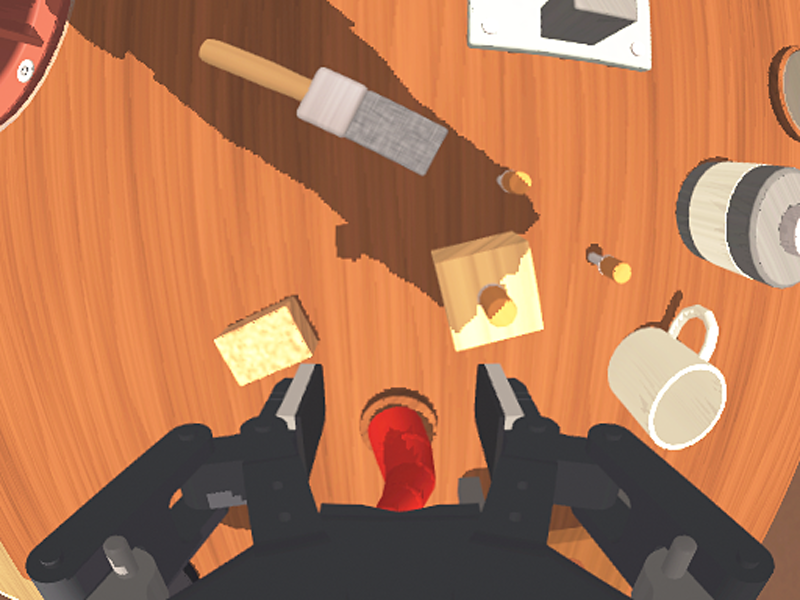

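```bash
python3 - <<'E'
import cv2
im=cv2.imread('pics/w1.png')
cv2.imwrite('pics/w1c.png',cv2.resize(im[140:230,270:360],(720,720),interpolation=cv2.INTER_CUBIC))
E
```

```text
(no output)
```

View pics/w1c.png

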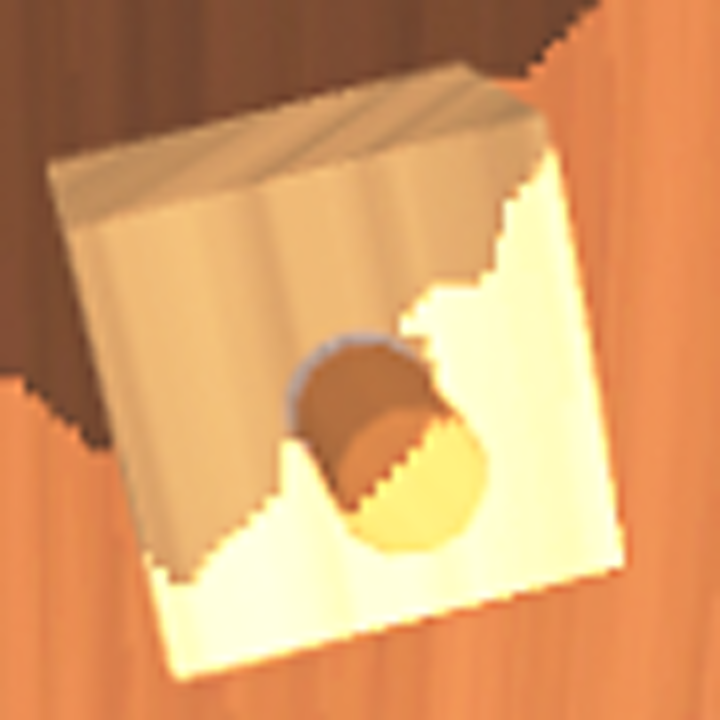

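```bash
python3 - <<'E'
from h import *
import json
np.set_printoptions(precision=4,suppress=True)
c=json.load(open('pics/w1.json'))
W=lambda x,y:(270+x/8-.44,140+y/8-.44)
print(back('wrist',W(413,480),.084,c),back('wrist',W(366,413),.048,c))
print([back('wrist',W(*q),.048,c) for q in [(75,232),(547,115),(625,565),(178,680)]])
E
```

```text
[ 0.4833 -0.2973  0.084 ] [ 0.4844 -0.2993  0.048 ]
[array([ 0.4446, -0.2734,  0.048 ]), array([ 0.5084, -0.2583,  0.048 ]), array([ 0.5233, -0.3227,  0.048 ]), array([ 0.459 , -0.3378,  0.048 ])]
```

```bash
python3 - <<'E'
from h import *
np.set_printoptions(precision=1,suppress=True)
p,r,o=cur()
for tp in [(.484,-.298,.12),(.484,-.298,.058)]:
    print(*rel(p,r,tp,88.5))
E
```

```text
[-16.2  65.   80.2] [-0. -0.  0.]
[-16.3  65.1 142.2] [-0. -0.  0.]
```

>>> {"op": "step_arm", "data": {"rows": [{"claw": 0.4, "slide": [-8, 33, 20], "angular": [0, 0, 0]}, {"claw": 0.4, "slide": [-16.3, 65, 45], "angular": [0, 0, 0]}, {"claw": 0.4, "slide": [-16.3, 65, 85], "angular": [0, 0, 0]}, {"claw": 0.4, "slide": [-16.3, 65, 125], "angular": [0, 0, 0]}, {"claw": 0.4, "slide": [-16.3, 65, 142], "angular": [0, 0, 0]}, {"claw": 0.4, "slide": [-16.3, 65, 142], "angular": [0, 0, 0]}, {"claw": 0.4, "slide": [-16.3, 65, 142], "angular": [0, 0, 0]}]}}

```text
time: 2.58
ee_pos: [0.485, -0.2991, 0.0597]
tool_rot: [179.9, 0.1, 88.5]
ft_force: [-0.0, 0.7, 0.2]
opening: 0.0515
```

```bash
python3 shot.py wrist w2
```

```text
2.575 [ 0.485  -0.2991  0.0597] [1.7992e+02 6.0000e-02 8.8520e+01] [-0.03  0.74  0.19] 0.051451296027420004
```

View pics/w2v.png

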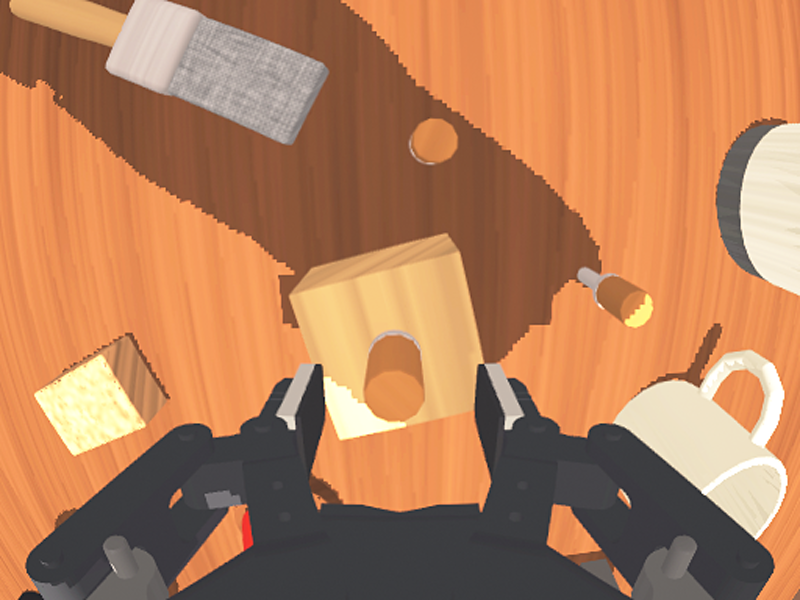

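>>> {"op": "step_arm", "data": {"rows": [{"claw": 0.4, "slide": [1, -0.9, 1], "angular": [0, 0, 0]}, {"claw": 0.7, "slide": [1, -0.9, 1], "angular": [0, 0, 0]}, {"claw": 1, "slide": [1, -0.9, 1], "angular": [0, 0, 0]}, {"claw": 1, "slide": [1, -0.9, 1], "angular": [0, 0, 0]}, {"claw": 1, "slide": [1, -0.9, 1], "angular": [0, 0, 0]}, {"claw": 1, "slide": [1, -0.9, 1], "angular": [0, 0, 0]}], "force": 50}}

```text
time: 3.38
ee_pos: [0.4839, -0.2975, 0.0576]
tool_rot: [-180.0, 0.0, 88.6]
ft_force: [-1.7, 0.5, 5.6]
opening: 0.0181
```

```bash
python3 shot.py wrist w3 170 350 150 330 4;
```

```text
3.375 [ 0.4839 -0.2975  0.0576] [-1.800e+02  2.000e-02  8.855e+01] [-1.7   0.49  5.59] 0.018113046916001053
```

View pics/w3v.png

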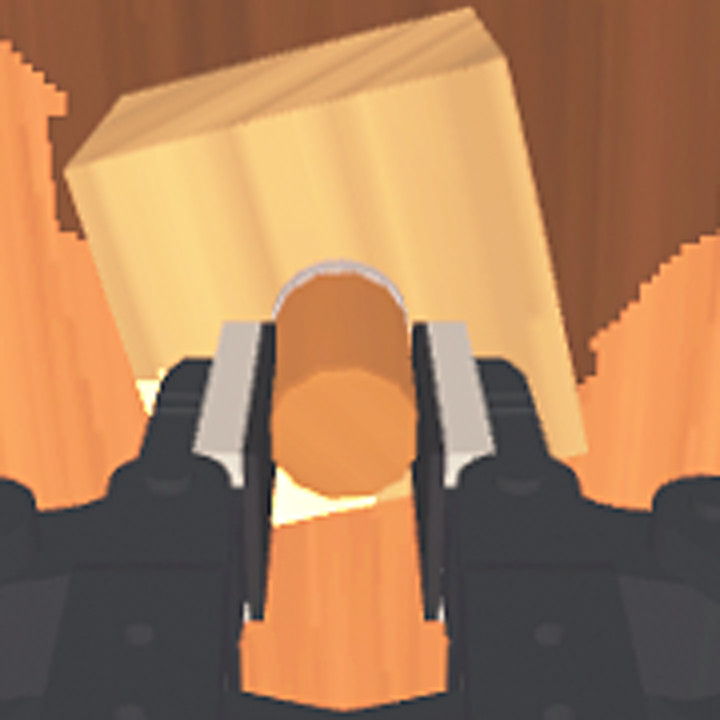

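>>> {"op": "step_arm", "data": {"rows": [{"claw": 1, "slide": [0, 0, -12], "angular": [0, 0, 0]}, {"claw": 1, "slide": [0, 0, -30], "angular": [0, 0, 0]}, {"claw": 1, "slide": [0, 0, -55], "angular": [0, 0, 0]}, {"claw": 1, "slide": [0, 0, -85], "angular": [0, 0, 0]}, {"claw": 1, "slide": [0, 0, -108], "angular": [0, 0, 0]}, {"claw": 1, "slide": [30, 10, -110], "angular": [0, 0, 0]}, {"claw": 1, "slide": [85, 23, -110], "angular": [0, 0, 0]}, {"claw": 1, "slide": [140, 37, -110], "angular": [0, 0, 0]}, {"claw": 1, "slide": [175, 52, -110], "angular": [0, 0, 0]}, {"claw": 1, "slide": [190, 60, -110], "angular": [0, 0, 0]}, {"claw": 1, "slide": [190, 60, -110], "angular": [0, 0, 0]}, {"claw": 1, "slide": [190, 60, -110], "angular": [0, 0, 0]}]}}

```text
time: 4.92
ee_pos: [0.5485, -0.1099, 0.1673]
tool_rot: [-180.0, 0.0, 88.5]
ft_force: [-0.8, 0.3, -1.2]
opening: 0.0175
```

```bash
python3 shot.py wrist w4; python3 shot.py scene s4 
```

```text
4.925 [ 0.5485 -0.1099  0.1673] [-1.7998e+02  2.0000e-02  8.8510e+01] [-0.75  0.32 -1.16] 0.017496395982782735
4.975 [ 0.5484 -0.11    0.1673] [-1.7998e+02  2.0000e-02  8.8480e+01] [ 0.08 -0.13 -1.81] 0.01780520702226536
```

View pics/w4v.png

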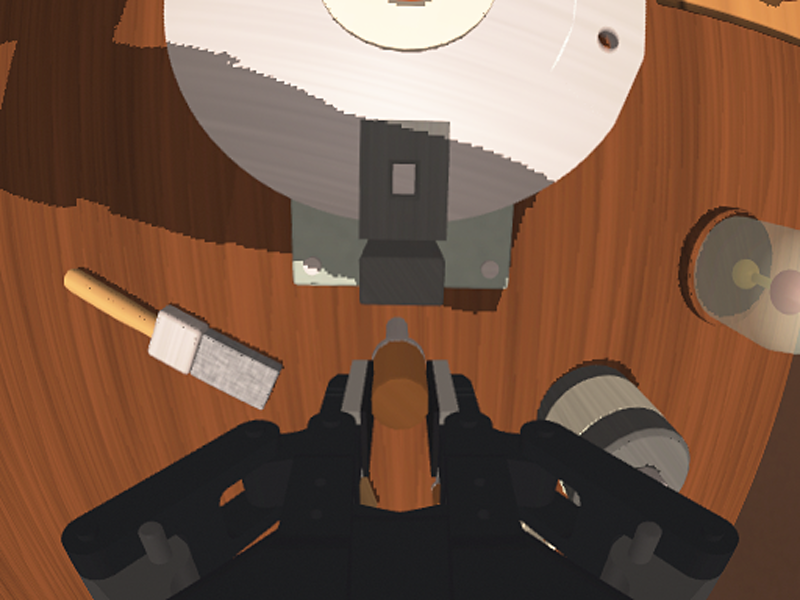

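View pics/s4v.png

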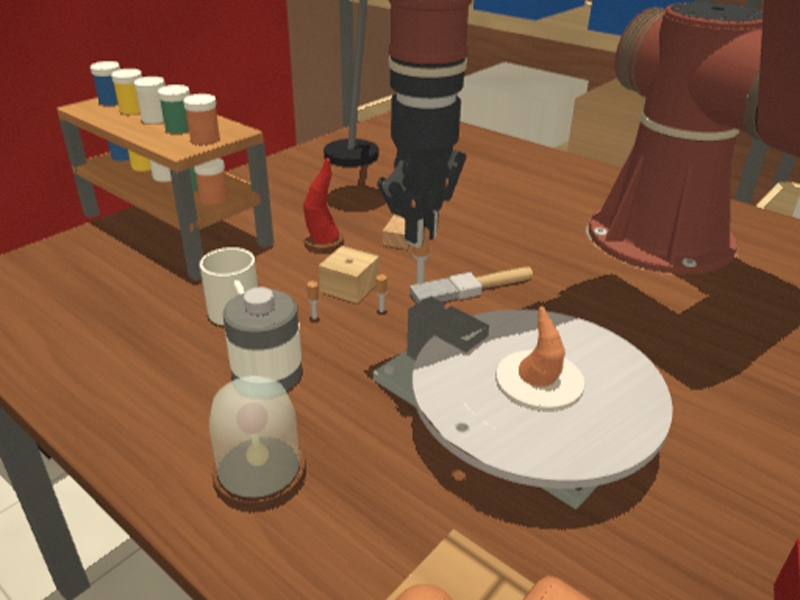

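```bash
python3 - <<'E'
import cv2
im=cv2.imread('pics/w4.png')
cv2.imwrite('pics/w4c.png',cv2.resize(im[70:200,200:310],(660,780)[::1],interpolation=cv2.INTER_CUBIC)[:600])
cv2.imwrite('pics/w4d.png',cv2.resize(im[195:285,210:300],(720,720),interpolation=cv2.INTER_CUBIC)[:600])
E
```

```text
(no output)
```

View pics/w4c.png

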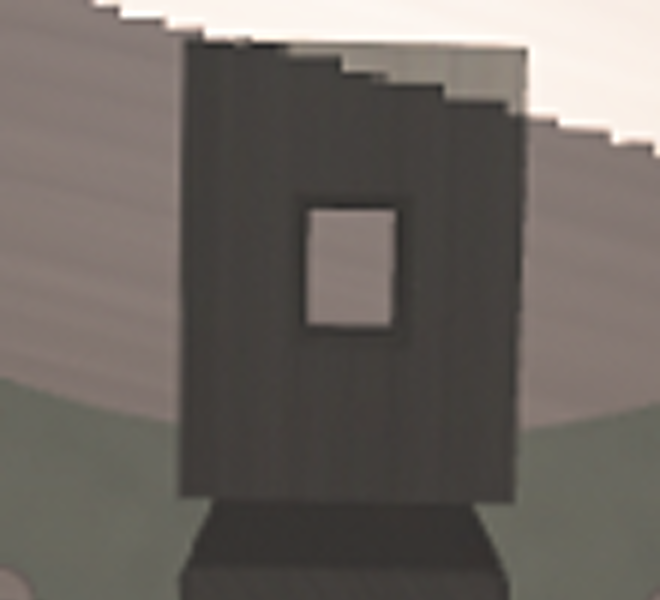

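View pics/w4d.png

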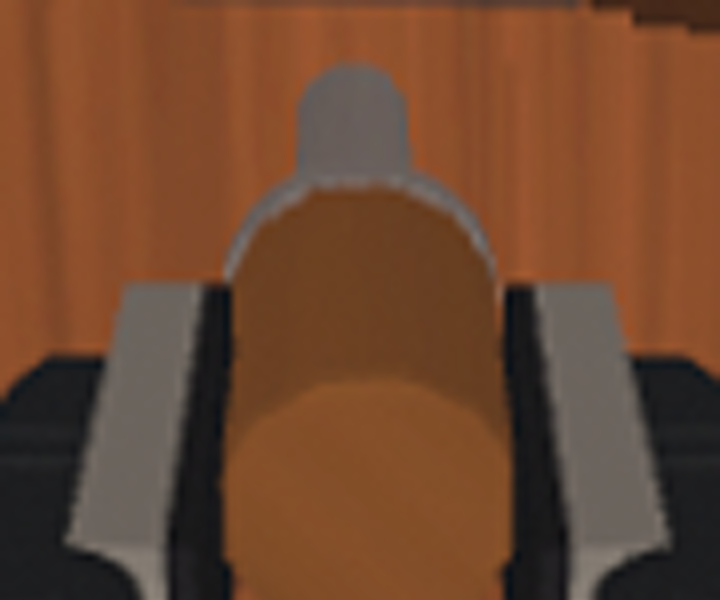

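```bash
python3 - <<'E'
from h import *
import json
np.set_printoptions(precision=4,suppress=True)
c=json.load(open('pics/w4.json'))
s=back('wrist',(258.25,114.33),.091,c); print('slot',s)
print('brk',[back('wrist',(200+x/6-.42,70+y/6-.42),.091,c) for x,y in [(184,42),(527,48),(516,502),(180,496)]])
D=lambda x,y:(210+x/8-.44,195+y/8-.44)
P=lambda X:(np.array(proj('wrist',X,c))-[210-.44,195-.44])*8
x,y=.5485,-.1099
for dy in (-.002,0,.002):
  print(dy,'farpt 10mm',P([x,y+dy+.005,.1202]),'6mm',P([x,y+dy+.003,.1177]),'shL',P([x-.005,y+dy,.1257]),P([x+.005,y+dy,.1257]),'grip bottom far',P([x,y+dy+.01,.1577]),'topfar',P([x,y+dy+.01,.1937]), P([x-.01,y+dy,.1937]),P([x+.01,y+dy,.1937]))
E
```

```text
slot [ 0.5524 -0.044   0.091 ]
brk [array([ 0.5317, -0.0138,  0.091 ]), array([ 0.5755, -0.0156,  0.091 ]), array([ 0.5733, -0.0751,  0.091 ]), array([ 0.5291, -0.0732,  0.091 ])]
-0.002 farpt 10mm [365.1314  76.9289] 6mm [365.7507  88.8289] shL [309.9856 151.7409] [423.0019 149.0732] grip bottom far [362.4491 175.926 ] topfar [360.72   391.1753] [204.1805 536.9988] [526.1719 530.1055]
0 farpt 10mm [364.5539  55.8344] 6mm [365.1828  68.0631] shL [309.2265 130.5383] [422.5938 127.8528] grip bottom far [361.739  150.7862] topfar [359.8293 361.4307] [202.4152 509.1669] [526.2546 502.1916]
0.002 farpt 10mm [363.9732  34.6154] 6mm [364.6118  47.1744] shL [308.4657 109.1966] [422.1802 106.4932] grip bottom far [361.024 125.445] topfar [358.9297 331.3241] [200.6453 480.967 ] [526.3234 473.9083]
```

```bash
python3 - <<'E'
import cv2,numpy as np
im=cv2.imread('pics/w4.png').astype(int)
for v in (204,206,208,210,213,216,219,222): print(v,(im[v,238:282,2]-im[v,238:282,0]).tolist())
E
```

```text
204 [97, 100, 102, 99, 94, 96, 97, 98, 99, 104, 99, 72, 32, 9, 11, 12, 13, 11, 10, 21, 41, 107, 104, 102, 101, 97, 98, 97, 95, 90, 90, 93, 90, 94, 99, 95, 99, 102, 100, 98, 97, 99, 99, 95]
206 [95, 102, 99, 98, 95, 96, 96, 100, 102, 97, 21, 9, 12, 13, 15, 14, 16, 16, 14, 14, 10, 32, 80, 104, 101, 98, 98, 97, 95, 90, 91, 93, 91, 94, 99, 95, 99, 104, 101, 98, 97, 99, 98, 95]
208 [95, 102, 100, 98, 94, 97, 98, 100, 105, 30, 10, 14, 15, 13, 14, 15, 15, 15, 14, 15, 14, 11, 32, 106, 102, 98, 98, 97, 96, 93, 91, 93, 91, 92, 99, 96, 99, 104, 100, 99, 96, 98, 98, 95]
210 [94, 101, 100, 99, 95, 97, 96, 100, 105, 31, 11, 14, 13, 14, 15, 15, 13, 14, 15, 14, 14, 14, 6, 109, 102, 99, 98, 96, 98, 94, 90, 93, 91, 92, 100, 94, 100, 104, 100, 99, 97, 98, 99, 95]
213 [93, 100, 99, 98, 96, 97, 97, 100, 105, 21, 13, 14, 15, 15, 15, 15, 13, 15, 15, 15, 14, 16, 9, 68, 105, 99, 97, 96, 97, 93, 91, 92, 91, 93, 99, 94, 100, 104, 103, 102, 98, 97, 98, 95]
216 [92, 98, 100, 98, 98, 97, 99, 105, 80, 11, 13, 14, 13, 13, 13, 13, 13, 13, 13, 14, 13, 15, 12, 33, 52, 76, 103, 100, 99, 93, 90, 93, 91, 92, 98, 96, 99, 103, 102, 101, 99, 99, 96, 97]
219 [92, 98, 101, 103, 77, 30, 10, 12, 13, 29, 57, 77, 78, 77, 76, 75, 75, 74, 75, 75, 75, 75, 67, 46, 34, 22, 13, 9, 27, 71, 93, 94, 91, 92, 97, 95, 99, 105, 102, 102, 98, 97, 97, 96]
222 [93, 104, 52, 8, 28, 50, 59, 74, 74, 72, 74, 74, 74, 74, 74, 73, 72, 73, 73, 73, 70, 71, 71, 69, 70, 70, 73, 75, 67, 29, 9, 26, 97, 95, 99, 95, 100, 106, 102, 98, 96, 96, 97, 97]
```

```bash
python3 - <<'E'
import cv2,numpy as np
from h import *
im=cv2.imread('pics/s4.png')
cv2.imwrite('pics/s4c.png',cv2.resize(im[130:190,240:300],(720,720),interpolation=cv2.INTER_CUBIC))
P=lambda X:(np.array(proj('scene',X))-[240,130]+.46)*12
for dx,dy in [(0,-.001),(-.001,-.001),(0,0)]:
  print([P([.5485+dx,-.11+dy,z]).round(1) for z in (.1177,.1577,.175)])
E
```

```text
[array([337.2, 623.3]), array([345.1, 412.4]), array([348.6, 317.8])]
[array([341.1, 620.9]), array([349. , 410.1]), array([352.6, 315.5])]
[array([342. , 625.5]), array([349.9, 414.6]), array([353.5, 319.9])]
```

View pics/s4c.png

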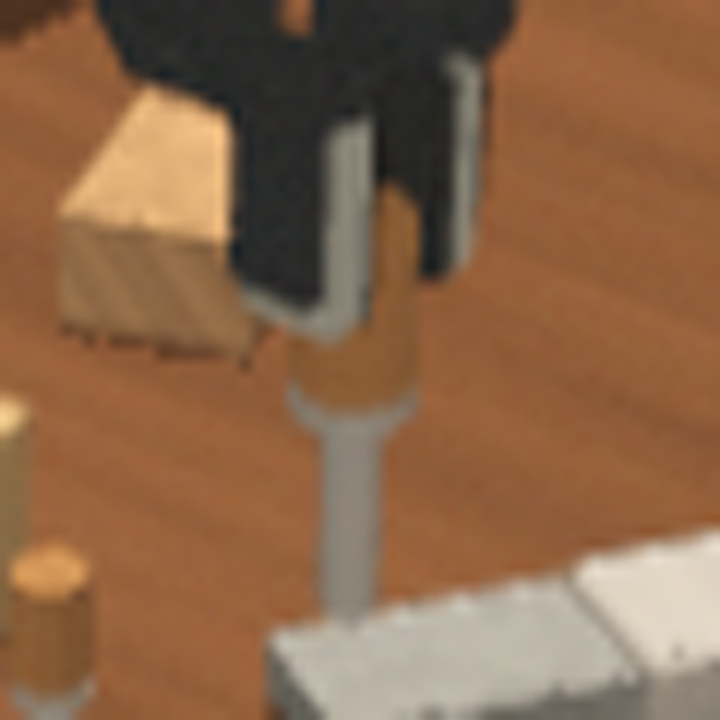

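>>> {"op": "step_arm", "data": {"rows": [{"claw": 1, "slide": [26, 1.3, 8], "angular": [-1.3, 0, 0]}, {"claw": 1, "slide": [51.8, 2.5, 18], "angular": [-1.3, 0, 0]}, {"claw": 1, "slide": [51.8, 2.5, 21.6], "angular": [-1.3, 0, 0]}, {"claw": 1, "slide": [51.8, 2.5, 21.6], "angular": [-1.3, 0, 0]}]}}

```text
time: 5.52
ee_pos: [0.5524, -0.0581, 0.1456]
tool_rot: [178.7, 0.0, 88.5]
ft_force: [-0.6, -1.0, -1.6]
opening: 0.0175
```

```bash
python3 shot.py wrist w5 205 305 140 290 4; python3 shot.py scene s5 240 330 130 230 6; python3 shot.py top t5 180 250 160 220 10
```

```text
5.525 [ 0.5524 -0.0581  0.1456] [1.7872e+02 2.0000e-02 8.8520e+01] [-0.56 -0.95 -1.64] 0.017483799013779583
5.575 [ 0.5526 -0.0583  0.1459] [1.7869e+02 2.0000e-02 8.8500e+01] [-0.73 -0.85 -0.36] 0.0176602530064113
5.625 [ 0.5527 -0.0583  0.146 ] [1.7868e+02 2.0000e-02 8.8490e+01] [ 0.17 -1.38 -2.39] 0.017897249455853345
```

View pics/w5v.png

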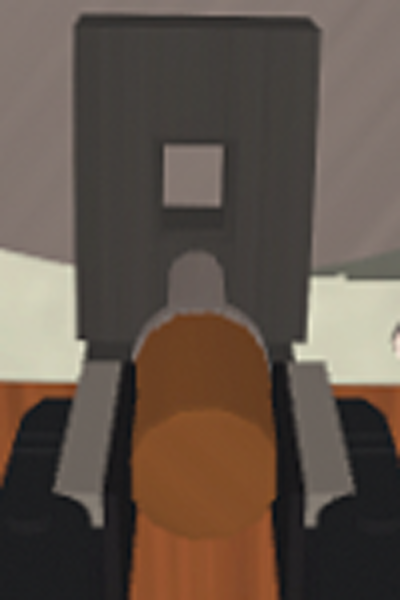

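View pics/s5v.png

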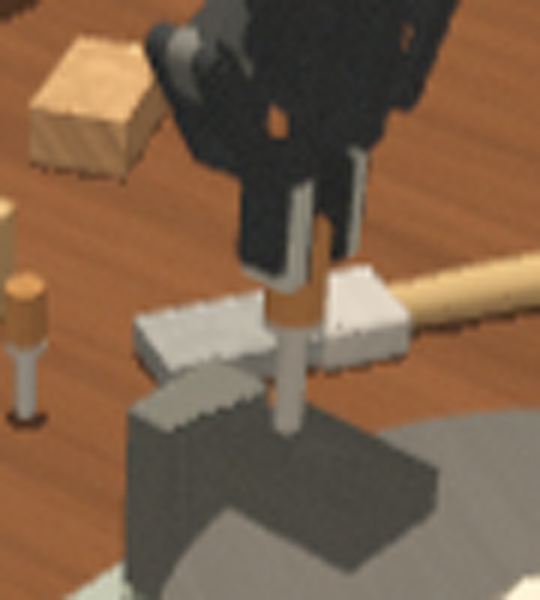

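```bash
python3 - <<'E'
import cv2
im=cv2.imread('pics/w5.png')
cv2.imwrite('pics/w5c.png',cv2.resize(im[165:235,220:290],(700,700),interpolation=cv2.INTER_CUBIC)[:600])
E
```

```text
(no output)
```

View pics/w5c.png

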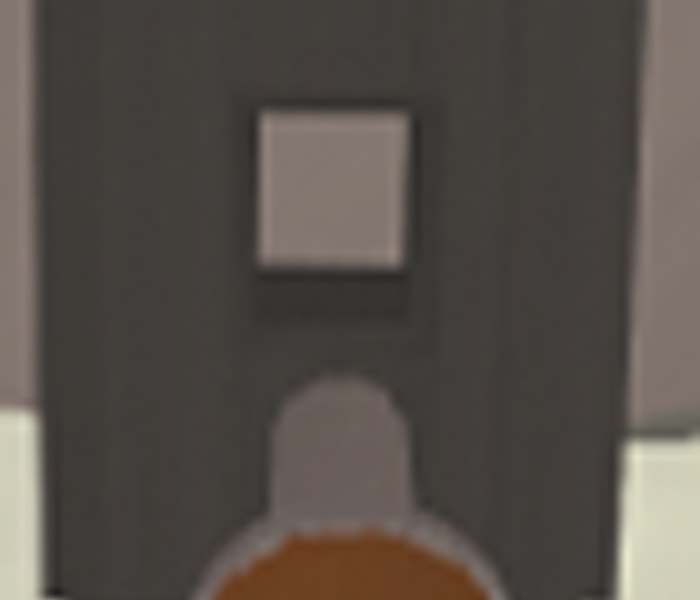

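```bash
python3 - <<'E'
from h import *
import json
np.set_printoptions(precision=4,suppress=True)
c=json.load(open('pics/w5.json'))
I=lambda x,y:(220+x/10-.45,165+y/10-.45)
P=lambda X:(np.array(proj('wrist',X,c))-[220-.45,165-.45])*10
for q in [(240,92),(428,92),(428,350),(240,350),(334,221)]: print(back('wrist',I(*q),.091,c))
print('brk edges', back('wrist',I(38,200),.091,c),back('wrist',I(638,200),.091,c))
x,y=.5524,-.0581
for dx,dy in ((0,0),(0,-.001),(-.001,-.001)):
  print(dx,dy,P([x+dx,y+dy+.005,.0985]),P([x-.005+dx,y+dy,.106]),P([x+.005+dx,y+dy,.106]))
E
```

```text
[ 0.5458 -0.0342  0.091 ]
[ 0.5594 -0.0346  0.091 ]
[ 0.559  -0.0543  0.091 ]
[ 0.545  -0.0538  0.091 ]
[ 0.5523 -0.0441  0.091 ]
brk edges [ 0.5307 -0.0418  0.091 ] [ 0.5747 -0.0432  0.091 ]
0 0 [340.3797 369.6323] [272.5109 473.3715] [415.5104 468.912 ]
0 -0.001 [340.7616 382.8367] [273.0116 486.7534] [415.7862 482.2953]
-0.001 -0.001 [326.8499 383.266 ] [258.7361 487.1814] [401.5171 482.7553]
```

>>> {"op": "step_arm", "data": {"rows": [{"claw": 1, "slide": [14.4, -0.4, 0], "angular": [0, 0, 0]}, {"claw": 1, "slide": [14.4, -0.4, 3], "angular": [0, 0, 0]}, {"claw": 1, "slide": [14.4, -0.4, 8], "angular": [0, 0, 0]}, {"claw": 1, "slide": [14.4, -0.4, 8], "angular": [0, 0, 0]}]}}

```text
time: 6.18
ee_pos: [0.5523, -0.0428, 0.1371]
tool_rot: [178.8, -0.0, 88.6]
ft_force: [-0.4, 0.7, -0.8]
opening: 0.0176
```

```bash
python3 shot.py wrist w6 220 290 165 235 8; python3 shot.py top t6
```

```text
6.175 [ 0.5523 -0.0428  0.1371] [ 1.7875e+02 -1.0000e-02  8.8560e+01] [-0.41  0.73 -0.83] 0.01764363549610173
6.225 [ 0.5525 -0.0429  0.1374] [178.73  -0.    88.55] [-0.29  0.43 -0.44] 0.017657757836120995
```

View pics/w6v.png

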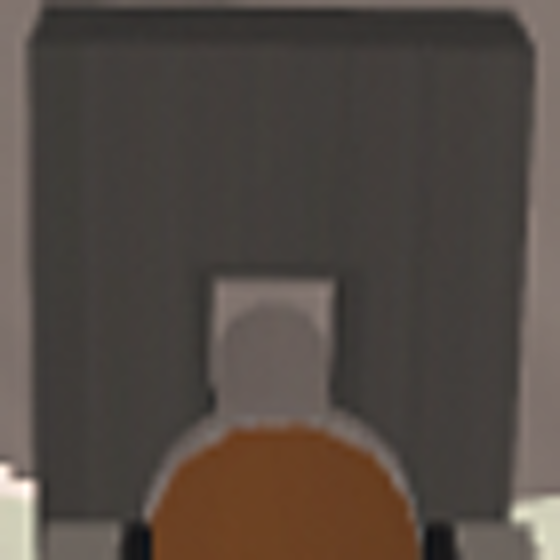

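View pics/t6v.png

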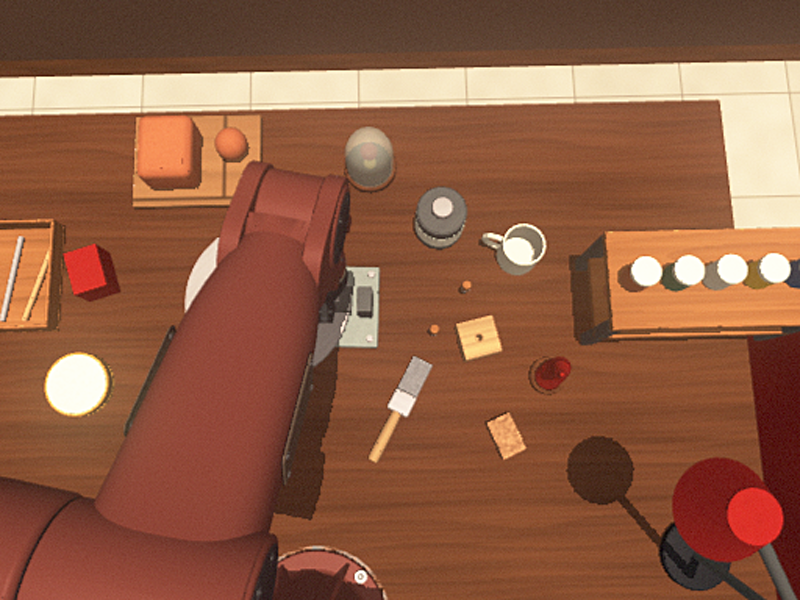

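>>> {"op": "step_arm", "data": {"rows": [{"claw": 1, "slide": [-0.7, 0, 6], "angular": [0, 0, 0]}, {"claw": 1, "slide": [-0.7, 0, 13], "angular": [0, 0, 0]}, {"claw": 1, "slide": [-0.7, 0, 15], "angular": [0, 0, 0]}, {"claw": 1, "slide": [-0.7, 0, 15], "angular": [0, 0, 0]}]}}

```text
time: 6.78
ee_pos: [0.5529, -0.0435, 0.1224]
tool_rot: [178.7, -0.0, 88.6]
ft_force: [-0.6, -0.1, -1.4]
opening: 0.0175
```

```bash
cat > hole.py <<'E'
from h import *
import cv2,sys
C=np.array([.5554,.0759]); Y0=np.degrees(np.arctan2(-.0441-C[1],.5523-C[0]))
def prof(name,im,c):
    g=im.astype(float).mean(2); out=[]
    for a in range(0,360,2):
        th=np.radians(a+Y0)   # a=0 -> under slot; positive = ccw from slot
        e=np.array([np.cos(th),np.sin(th)]);t=np.array([-e[1],e[0]])
        def samp(pts):
            v=[]
            for (r,s) in pts:
                X=np.r_[C+e*(.12+r)+t*s,.068]; u=proj(name,X,c)
                if name=='wrist' and (np.array(c['R'])@X+np.array(c['t']))[2]<0.02: return None
                i,j=int(round(u[1])),int(round(u[0]))
                if not(0<=i<384 and 0<=j<512): return None
                v.append(g[i,j])
            return np.array(v)
        inn=samp([(0,0),(.003,0),(-.003,0),(0,.003),(0,-.003)])
        rg=samp([(0.012,0),(-.012,0),(0,.014),(0,-.014),(.009,.009),(-.009,.009),(.009,-.009),(-.009,-.009)])
        if inn is None or rg is None: out.append((0,a)); continue
        sc=(np.median(rg)-inn.mean())/ (np.median(rg)+1) - 1.5*np.std(rg)/(np.median(rg)+1)
        out.append((sc,a))
    return sorted(out)[::-1][:3]
def look(tag,names=('scene','wrist')):
    for n in names:
        o=status.get_obs();c=imaging.calibration(n);im=imaging.snapshot(n); cv2.imwrite(f'pics/{tag}{n}.png',im)
        print(n,round(o['time'],3),[(round(s,2),a) for s,a in prof(n,im,c)],'F',np.round(o['ft_force'],2),'p',np.round(o['ee_pos'],4))
if __name__=='__main__': look(sys.argv[1],sys.argv[2:] or ('scene','wrist'))
E
python3 - <<'E'
from hole import *
for t,n in [('scene0','scene'),('s4','scene'),('w4','wrist'),('s5','scene')]:
    im=cv2.imread(f'pics/{t}.png'); 
    import json
    c=json.load(open('pics/w4.json')) if n=='wrist' else imaging.calibration('scene')
    print(t,prof(n,im,c))
E
python3 hole.py a1 scene scene; python3 shot.py wrist w7
```

```text
scene0 [(np.float64(0.40915967127910513), 234), (np.float64(0.3334186280597541), 232), (np.float64(0.28475859034203393), 236)]
s4 [(np.float64(0.3814778086832331), 80), (np.float64(0.28353140353279044), 82), (np.float64(0.27213094617113115), 78)]
w4 [(np.float64(0.6123424679528674), 76), (np.float64(0.6083898367321073), 74), (np.float64(0.13716737559648418), 78)]
s5 [(np.float64(0.4020238814872656), 148), (np.float64(0.3496195062407608), 150), (np.float64(0.3125120803658239), 146)]
scene 6.775 [(np.float64(0.01), 348), (np.float64(0.0), 232), (np.float64(0.0), 250)] F [-0.63 -0.06 -1.43] p [ 0.5529 -0.0435  0.1224]
scene 6.825 [(np.float64(0.0), 90), (np.float64(0.0), 256), (np.float64(0.0), 240)] F [ 0.64  1.01 -0.93] p [ 0.553  -0.0435  0.1227]
6.875 [ 0.5531 -0.0435  0.1228] [178.69   0.    88.56] [ 0.77 -0.25  0.51] 0.01746926472113951
```

View pics/a1scene.png

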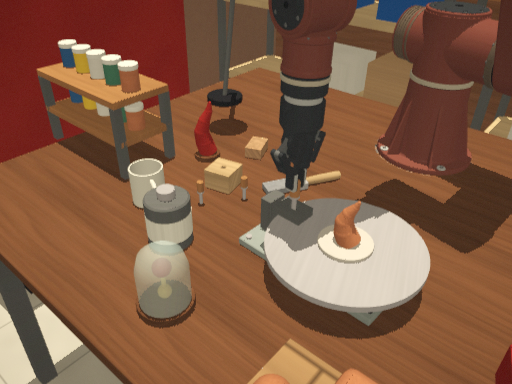

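View pics/w7v.png

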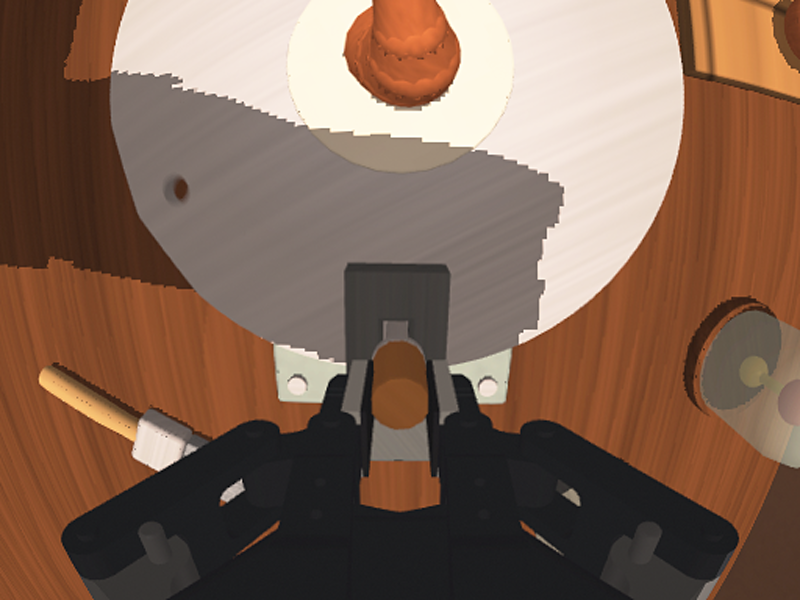

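>>> {"op": "step_arm", "data": {"rows": [{"claw": 1, "slide": [0, 0, 0], "angular": [0, 0, 0]}, {"claw": 1, "slide": [0, 0, 0], "angular": [0, 0, 0]}, {"claw": 1, "slide": [0, 0, 1], "angular": [0, 0, 0]}, {"claw": 1, "slide": [0, 0, 2], "angular": [0, 0, 0]}, {"claw": 1, "slide": [0, 0, 3], "angular": [0, 0, 0]}, {"claw": 1, "slide": [0, 0, 5], "angular": [0, 0, 0]}, {"claw": 1, "slide": [0, 0, 5], "angular": [0, 0, 0]}]}}

```text
time: 7.8
ee_pos: [0.5531, -0.0435, 0.1176]
tool_rot: [178.7, -0.0, 88.6]
ft_force: [-0.1, -0.0, -0.2]
opening: 0.0176
```

```bash
python3 hole.py a2 scene wrist scene wrist
```

```text
scene 7.8 [(np.float64(0.25), 42), (np.float64(0.17), 40), (np.float64(0.01), 282)] F [-0.13 -0.03 -0.22] p [ 0.5531 -0.0435  0.1176]
wrist 7.85 [(np.float64(0.62), 46), (np.float64(0.56), 48), (np.float64(0.17), 44)] F [-0.01 -0.65 -0.32] p [ 0.5531 -0.0435  0.1176]
scene 7.9 [(np.float64(0.37), 52), (np.float64(0.31), 50), (np.float64(0.19), 54)] F [-1.15  0.02 -1.2 ] p [ 0.5531 -0.0435  0.1177]
wrist 7.95 [(np.float64(0.61), 58), (np.float64(0.46), 56), (np.float64(0.35), 60)] F [ 0.14 -0.31 -1.14] p [ 0.5531 -0.0435  0.1177]
```

>>> {"op": "step_arm", "data": {"rows": [{"claw": 1, "slide": [0, 0, 1], "angular": [0, 0, 0]}, {"claw": 1, "slide": [0, 0, 1.5], "angular": [0, 0, 0]}, {"claw": 1, "slide": [0, 0, 1.5], "angular": [0, 0, 0]}]}}

```text
time: 8.38
ee_pos: [0.5533, -0.0436, 0.1163]
tool_rot: [178.7, 0.0, 88.6]
ft_force: [-0.1, -0.0, 1.0]
opening: 0.018
```

```bash
python3 hole.py a3 scene wrist scene wrist
```

```text
scene 8.375 [(np.float64(0.37), 94), (np.float64(0.35), 96), (np.float64(0.25), 92)] F [-0.07 -0.03  1.05] p [ 0.5533 -0.0436  0.1163]
wrist 8.425 [(np.float64(0.59), 98), (np.float64(0.42), 100), (np.float64(0.37), 96)] F [-0.56 -0.57  1.19] p [ 0.5533 -0.0435  0.1163]
scene 8.475 [(np.float64(0.38), 102), (np.float64(0.38), 100), (np.float64(0.16), 104)] F [ 0.7  -0.83  0.99] p [ 0.5533 -0.0435  0.1163]
wrist 8.525 [(np.float64(0.61), 104), (np.float64(0.35), 102), (np.float64(0.0), 292)] F [0.85 0.01 2.32] p [ 0.5533 -0.0435  0.1163]
```

>>> {"op": "step_arm", "data": {"rows": [{"claw": 1, "slide": [0, 0, 0.4], "angular": [0, 0, 0]}, {"claw": 1, "slide": [0, 0, 0.4], "angular": [0, 0, 0]}, {"claw": 1, "slide": [0, 0, 0.4], "angular": [0, 0, 0]}, {"claw": 1, "slide": [0, 0, 0.4], "angular": [0, 0, 0]}]}}

```text
time: 9.07
ee_pos: [0.5533, -0.0435, 0.1159]
tool_rot: [178.7, 0.0, 88.6]
ft_force: [0.3, 0.1, 2.0]
opening: 0.0178
```

```bash
python3 hole.py a4 wrist scene wrist
```

```text
wrist 9.075 [(np.float64(0.0), 326), (0, 256), (0, 254)] F [0.35 0.11 1.97] p [ 0.5533 -0.0435  0.1159]
scene 9.125 [(np.float64(0.39), 140), (np.float64(0.37), 138), (np.float64(0.27), 142)] F [ 1.1  -0.45  1.63] p [ 0.5533 -0.0435  0.1159]
wrist 9.175 [(np.float64(0.0), 304), (0, 256), (0, 254)] F [ 2.47 -0.76  2.23] p [ 0.5533 -0.0435  0.1158]
```

>>> {"op": "step_arm", "data": {"rows": [{"claw": 1, "slide": [0, 0, 0], "angular": [0, 0, 0]}, {"claw": 1, "slide": [0, 0, 0], "angular": [0, 0, 0]}, {"claw": 1, "slide": [0, 0, 0], "angular": [0, 0, 0]}, {"claw": 1, "slide": [0, 0, 0], "angular": [0, 0, 0]}, {"claw": 1, "slide": [0, 0, 0], "angular": [0, 0, 0]}, {"claw": 1, "slide": [0, 0, 0], "angular": [0, 0, 0]}, {"claw": 1, "slide": [0, 0, 0], "angular": [0, 0, 0]}, {"claw": 1, "slide": [0, 0, 0], "angular": [0, 0, 0]}, {"claw": 1, "slide": [0, 0, 0], "angular": [0, 0, 0]}, {"claw": 1, "slide": [0, 0, 0], "angular": [0, 0, 0]}, {"claw": 1, "slide": [0, 0, 0], "angular": [0, 0, 0]}, {"claw": 1, "slide": [0, 0, 0], "angular": [0, 0, 0]}]}}

```text
time: 10.72
ee_pos: [0.5532, -0.0435, 0.1158]
tool_rot: [178.7, -0.0, 88.6]
ft_force: [2.0, -0.2, 0.8]
opening: 0.0176
```

```bash
python3 hole.py a5 scene wrist scene
```

```text
scene 10.725 [(np.float64(0.41), 228), (np.float64(0.34), 230), (np.float64(0.29), 226)] F [ 2.03 -0.17  0.76] p [ 0.5532 -0.0435  0.1158]
wrist 10.775 [(np.float64(0.01), 72), (np.float64(0.0), 300), (0, 256)] F [2.07 0.45 2.46] p [ 0.5532 -0.0435  0.1158]
scene 10.825 [(np.float64(0.4), 234), (np.float64(0.39), 232), (np.float64(0.16), 236)] F [ 1.67 -0.36  0.91] p [ 0.5532 -0.0435  0.1158]
```

>>> {"op": "step_arm", "data": {"rows": [{"claw": 1, "slide": [0, 0, 0.6], "angular": [0, 0, 0]}, {"claw": 1, "slide": [0, 0, 0.6], "angular": [0, 0, 0]}, {"claw": 1, "slide": [0, 0, 0.6], "angular": [0, 0, 0]}, {"claw": 1, "slide": [0, 0, 0.6], "angular": [0, 0, 0]}]}}

```text
time: 11.38
ee_pos: [0.5532, -0.0435, 0.1152]
tool_rot: [178.7, -0.0, 88.6]
ft_force: [1.0, 0.6, 2.1]
opening: 0.0174
```

```bash
python3 hole.py a6 scene wrist scene wrist
```

```text
scene 11.375 [(np.float64(0.4), 258), (np.float64(0.3), 256), (np.float64(0.26), 260)] F [0.98 0.61 2.06] p [ 0.5532 -0.0435  0.1152]
wrist 11.425 [(np.float64(0.59), 260), (np.float64(0.47), 258), (np.float64(0.15), 262)] F [ 1.61 -0.04  1.9 ] p [ 0.5532 -0.0435  0.1152]
scene 11.475 [(np.float64(0.3), 262), (np.float64(0.24), 260), (np.float64(0.07), 264)] F [ 1.97 -0.07  0.96] p [ 0.5532 -0.0435  0.1152]
wrist 11.525 [(np.float64(0.26), 264), (np.float64(0.25), 262), (np.float64(0.22), 266)] F [2.05 0.67 2.31] p [ 0.5532 -0.0435  0.1152]
```

>>> {"op": "step_arm", "data": {"rows": [{"claw": 1, "slide": [0, 0, 0], "angular": [0, 0, 0]}, {"claw": 1, "slide": [0, 0, 0], "angular": [0, 0, 0]}, {"claw": 1, "slide": [0, 0, 0], "angular": [0, 0, 0]}, {"claw": 1, "slide": [0, 0, 0], "angular": [0, 0, 0]}, {"claw": 1, "slide": [0, 0, 0], "angular": [0, 0, 0]}, {"claw": 1, "slide": [0, 0, 0], "angular": [0, 0, 0]}, {"claw": 1, "slide": [0, 0, 0], "angular": [0, 0, 0]}, {"claw": 1, "slide": [0, 0, 0.2], "angular": [0, 0, 0]}, {"claw": 1, "slide": [0, 0, 0.2], "angular": [0, 0, 0]}, {"claw": 1, "slide": [0, 0, 0.2], "angular": [0, 0, 0]}]}}

```text
time: 12.82
ee_pos: [0.5532, -0.0435, 0.115]
tool_rot: [178.7, -0.0, 88.6]
ft_force: [2.0, 0.5, 2.7]
opening: 0.0177
```

```bash
python3 hole.py a7 scene wrist scene wrist
```

```text
scene 12.825 [(np.float64(0.01), 280), (np.float64(0.01), 346), (np.float64(0.0), 114)] F [1.98 0.54 2.69] p [ 0.5532 -0.0435  0.115 ]
wrist 12.875 [(np.float64(0.38), 318), (np.float64(0.31), 320), (np.float64(0.26), 316)] F [ 1.53 -0.02  2.07] p [ 0.5532 -0.0435  0.115 ]
scene 12.925 [(np.float64(0.01), 338), (np.float64(0.0), 316), (np.float64(0.0), 198)] F [2.06 0.14 3.3 ] p [ 0.5532 -0.0435  0.115 ]
wrist 12.975 [(np.float64(0.4), 322), (np.float64(0.36), 320), (np.float64(0.27), 324)] F [2.6  0.48 2.76] p [ 0.5532 -0.0435  0.115 ]
```

>>> {"op": "step_arm", "data": {"rows": [{"claw": 1, "slide": [0, 0, 0.5], "angular": [0, 0, 0]}, {"claw": 1, "slide": [0, 0, 0.5], "angular": [0, 0, 0]}, {"claw": 1, "slide": [0, 0, 0.5], "angular": [0, 0, 0]}]}}

```text
time: 13.4
ee_pos: [0.5532, -0.0435, 0.1145]
tool_rot: [178.7, 0.0, 88.6]
ft_force: [1.5, -0.3, 3.7]
opening: 0.0177
```

```bash
python3 hole.py a8 wrist wrist
```

```text
wrist 13.4 [(np.float64(0.16), 332), (np.float64(0.12), 334), (np.float64(0.09), 336)] F [ 1.48 -0.32  3.65] p [ 0.5532 -0.0435  0.1145]
wrist 13.45 [(np.float64(0.16), 334), (np.float64(0.12), 336), (np.float64(0.07), 332)] F [ 0.48 -0.09  2.77] p [ 0.5532 -0.0435  0.1145]
```

```bash
python3 - <<'E'
import cv2
im=cv2.imread('pics/a8wrist.png')
cv2.imwrite('pics/a8c.png',cv2.resize(im[120:240,170:310],(700,600),interpolation=cv2.INTER_CUBIC))
E
```

```text
(no output)
```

View pics/a8c.png

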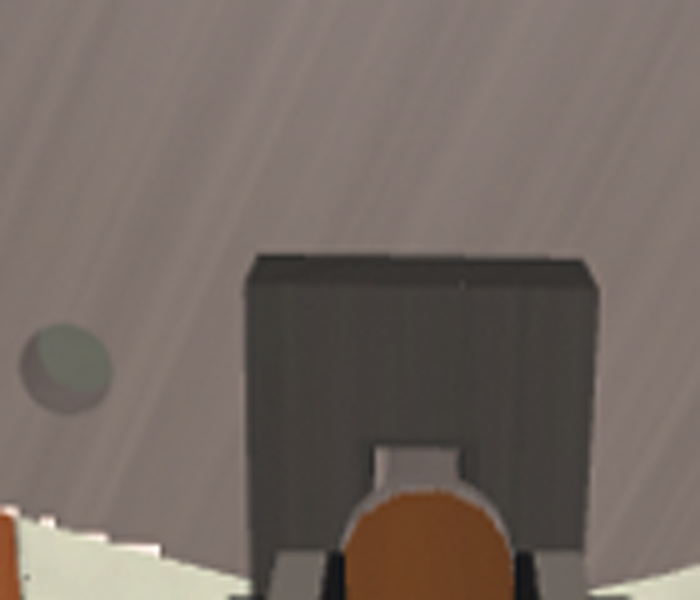

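>>> {"op": "step_arm", "data": {"rows": [{"claw": 1, "slide": [0, 0, 0], "angular": [0, 0, 0]}, {"claw": 1, "slide": [0, 0, 0], "angular": [0, 0, 0]}]}}

```text
time: 13.75
ee_pos: [0.5532, -0.0435, 0.1145]
tool_rot: [178.7, -0.0, 88.6]
ft_force: [1.2, 0.2, 3.0]
opening: 0.0177
```

```bash
sed -i 's/range(0,360,2)/np.arange(0,360,0.5)/' hole.py; cat > ang.py <<'E'
from hole import *
import sys
c=imaging.calibration('wrist')
q=back('wrist',(float(sys.argv[1]),float(sys.argv[2])),.066,c)[:2]-C
print(np.degrees(np.arctan2(q[1],q[0]))-Y0, np.hypot(*q))
E
python3 ang.py 182.8 193.4; python3 shot.py wrist a9 170 310 120 240 5
```

```text
-25.0354868441931 0.11972833880832012
13.75 [ 0.5532 -0.0435  0.1145] [178.69  -0.    88.56] [1.18 0.16 3.  ] 0.01768000392808142
```

View pics/a9v.png

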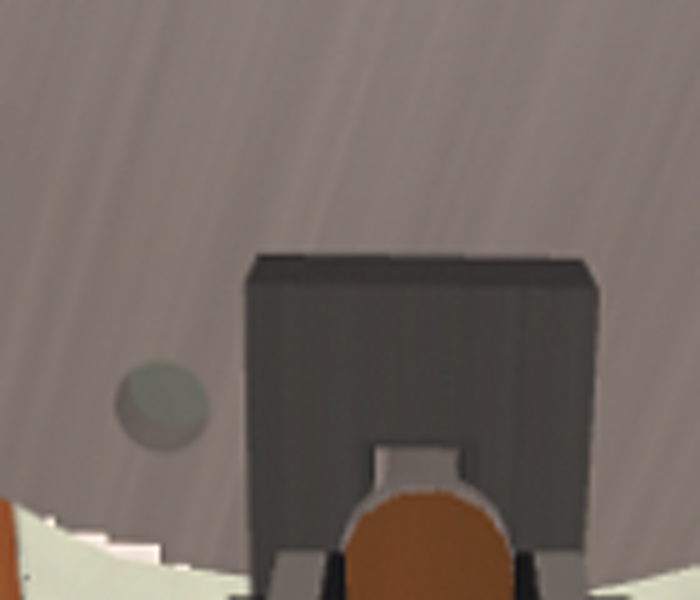

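```bash
python3 ang.py 202 200.6
```

```text
-17.839477939202837 0.11976994180879212
```

>>> {"op": "step_arm", "data": {"rows": [{"claw": 1, "slide": [0, 0, 0.4], "angular": [0, 0, 0]}, {"claw": 1, "slide": [0, 0, 0.4], "angular": [0, 0, 0]}]}}

```text
time: 14.05
ee_pos: [0.5532, -0.0435, 0.1141]
tool_rot: [178.7, -0.0, 88.6]
ft_force: [1.9, -0.5, 4.1]
opening: 0.0176
```

```bash
python3 shot.py wrist b1 170 310 120 240 5
```

```text
14.05 [ 0.5532 -0.0435  0.1141] [178.7   -0.    88.56] [ 1.92 -0.53  4.1 ] 0.017609247440662484
```

View pics/b1v.png

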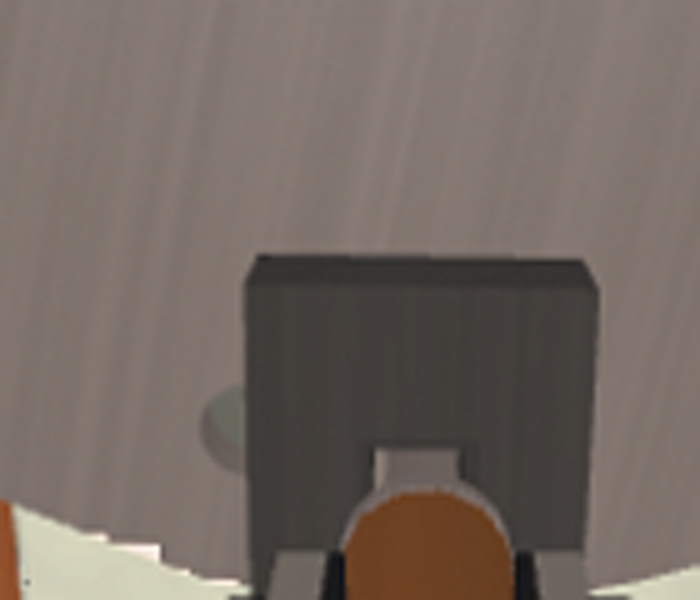

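>>> {"op": "step_arm", "data": {"rows": [{"claw": 1, "slide": [0, 0, 0.3], "angular": [0, 0, 0]}, {"claw": 1, "slide": [0, 0, 0.3], "angular": [0, 0, 0]}]}}

```text
time: 14.35
ee_pos: [0.5532, -0.0435, 0.1138]
tool_rot: [178.7, 0.0, 88.6]
ft_force: [1.4, 0.2, 3.7]
opening: 0.018
```

```bash
python3 shot.py wrist b2 170 310 120 240 5
```

```text
14.35 [ 0.5532 -0.0435  0.1138] [178.7    0.    88.56] [1.36 0.16 3.66] 0.017995427919157234
```

View pics/b2v.png

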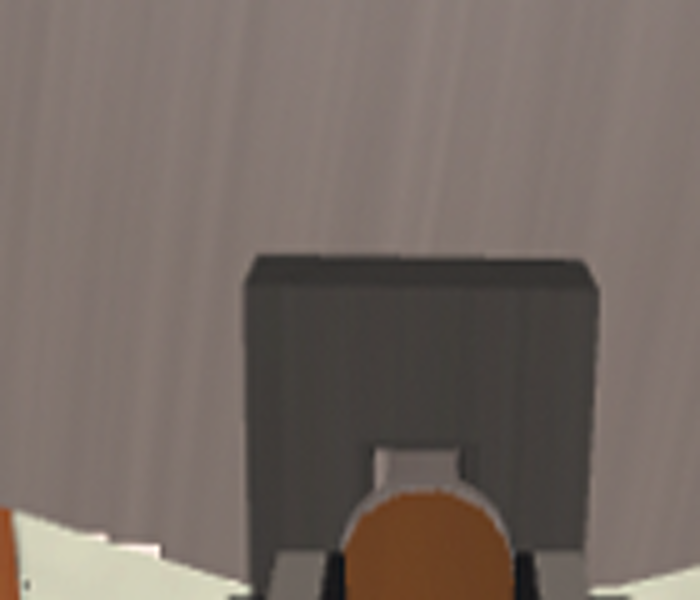

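```bash
cat > rot.py <<'E'
from hole import *
import json,sys
def polar(tag):
    im=cv2.imread(f'pics/{tag}.png').astype(float).mean(2); c=json.load(open(f'pics/{tag}.json'))
    im=cv2.GaussianBlur(im,(0,0),0.7)
    # polar grid a in [-60,60]/0.1deg excluding bracket |x|<25mm ; r .06-.14
    A=np.arange(-50,50,.1);Rr=np.arange(.06,.112,.002)
    M=np.zeros((len(Rr),len(A)),np.float32)
    U=np.zeros(M.shape+(2,),np.float32)
    for i,r in enumerate(Rr):
        for j,a in enumerate(A):
            th=np.radians(a+Y0); U[i,j]=proj('wrist',[C[0]+r*np.cos(th),C[1]+r*np.sin(th),.066],c)
    M=cv2.remap(im.astype(np.float32),U[...,0],U[...,1],cv2.INTER_CUBIC)
    return A,Rr,M
def rot(t1,t2):
    A,Rr,M1=polar(t1);_,_,M2=polar(t2)
    H=lambda M:M-cv2.GaussianBlur(M,(0,0),sigmaX=40,sigmaY=.01)
    M1,M2=H(M1),H(M2)
    xs=np.sin(np.radians(A))[None]*Rr[:,None]; ys=np.cos(np.radians(A))[None]*Rr[:,None]
    mask=~((abs(xs)<.026)&(ys>.085))
    best=[]
    for k in range(-20,160):
        a=M1[:,max(0,-k):len(A)-max(0,k)];b=M2[:,max(0,k):len(A)-max(0,-k)]
        m=mask[:,max(0,-k):len(A)-max(0,k)]&mask[:,max(0,k):len(A)-max(0,-k)]
        best.append((np.corrcoef(np.clip(a[m],-25,25),np.clip(b[m],-25,25))[0,1],k*.1))
    return sorted(best)[::-1][:2]
if __name__=='__main__':
    print([(round(s,2),round(k,1)) for s,k in rot(sys.argv[1],sys.argv[2])])
E
python3 rot.py a9 b1; python3 rot.py b1 b2
```

```text
[(np.float64(0.92), 0.0), (np.float64(0.91), -0.1)]
[(np.float64(0.92), 0.0), (np.float64(0.92), -0.1)]
```

```bash
sed -i 's/np.arange(-50,50,.1);Rr=np.arange(.06,.112,.002)/np.arange(-34,34,.1);Rr=np.arange(.075,.13,.002)/; s/sigmaX=40/sigmaX=25/; s/-25,25/-3,3/g; s/(abs(xs)<.026)&(ys>.085)/(abs(xs)<.030)\&(ys>.08)/' rot.py
python3 rot.py a9 b1; python3 rot.py b1 b2; python3 - <<'E'
from rot import *
A,R,M=polar('b2'); M=cv2.resize(M,(680,280)); cv2.imwrite('pics/pol.png',M)
E
```

```text
[(np.float64(0.78), 6.2), (np.float64(0.78), 6.3)]
[(np.float64(0.77), 3.8), (np.float64(0.77), 3.9)][ WARN:0@0.896] global loadsave.cpp:1063 imwrite_ Unsupported depth image for selected encoder is fallbacked to CV_8U.
```

View pics/pol.png

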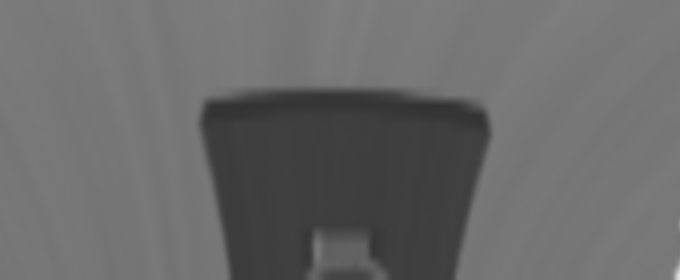

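>>> {"op": "step_arm", "data": {"rows": [{"claw": 1, "slide": [0, 0, 0.1], "angular": [0, 0, 0]}, {"claw": 1, "slide": [0, 0, 0.1], "angular": [0, 0, 0]}]}}

```text
time: 14.65
ee_pos: [0.5532, -0.0435, 0.1137]
tool_rot: [178.7, 0.0, 88.6]
ft_force: [1.3, -0.2, 4.8]
opening: 0.0174
```

```bash
python3 shot.py wrist b3 170 310 120 240 5;python3 rot.py b2 b3;python3 rot.py b1 b3
```

```text
14.65 [ 0.5532 -0.0435  0.1137] [178.7    0.    88.56] [ 1.31 -0.23  4.82] 0.01744970697869117
[(np.float64(0.74), 2.3), (np.float64(0.74), 2.4)]
[(np.float64(0.66), 6.2), (np.float64(0.65), 6.3)]
```

>>> {"op": "step_arm", "data": {"rows": [{"claw": 1, "slide": [0, 0, 0], "angular": [0, 0, 0]}, {"claw": 1, "slide": [0, 0, 0], "angular": [0, 0, 0]}]}}

```text
time: 14.95
ee_pos: [0.5533, -0.0435, 0.1137]
tool_rot: [178.7, 0.0, 88.6]
ft_force: [1.3, 0.2, 4.5]
opening: 0.0176
```

```bash
python3 shot.py wrist b4 170 310 120 240 5;python3 rot.py b3 b4;python3 rot.py b1 b4
```

```text
14.95 [ 0.5533 -0.0435  0.1137] [178.7    0.    88.56] [1.29 0.18 4.51] 0.017599261332586335
[(np.float64(0.87), 1.8), (np.float64(0.87), 1.7)]
[(np.float64(0.72), 7.9), (np.float64(0.72), 8.0)]
```

>>> {"op": "step_arm", "data": {"rows": [{"claw": 1, "slide": [0, 0, 0], "angular": [0, 0, 0]}, {"claw": 1, "slide": [0, 0, 0], "angular": [0, 0, 0]}, {"claw": 1, "slide": [0, 0, 0], "angular": [0, 0, 0]}]}}

```text
time: 15.38
ee_pos: [0.5529, -0.0435, 0.1135]
tool_rot: [178.7, -0.0, 88.6]
ft_force: [0.4, -1.0, -1.0]
opening: 0.0181
```

```bash
python3 shot.py wrist b5 170 310 120 240 5;python3 rot.py b4 b5;python3 rot.py b3 b5
```

```text
15.375 [ 0.5529 -0.0435  0.1135] [ 1.7874e+02 -1.0000e-02  8.8550e+01] [ 0.43 -1.04 -1.04] 0.018067248201102018
[(np.float64(0.72), 3.5), (np.float64(0.72), 3.4)]
[(np.float64(0.6), 5.3), (np.float64(0.6), 5.4)]
```

>>> {"op": "step_arm", "data": {"rows": [{"claw": 1, "slide": [0, 0, 2], "angular": [0, 0, 0]}]}}

```text
time: 15.55
ee_pos: [0.5531, -0.0435, 0.1114]
tool_rot: [178.7, -0.0, 88.6]
ft_force: [1.9, -0.5, 1.0]
opening: 0.0176
```

```bash
python3 shot.py wrist b6 170 310 120 240 5;python3 rot.py b5 b6
```

```text
15.55 [ 0.5531 -0.0435  0.1114] [178.72  -0.    88.56] [ 1.87 -0.51  0.99] 0.017587146830025265
[(np.float64(0.79), 2.0), (np.float64(0.79), 1.9)]
```

>>> {"op": "step_arm", "data": {"rows": [{"claw": 1, "slide": [0, 0, 2], "angular": [0, 0, 0]}, {"claw": 1, "slide": [0, 0, 4], "angular": [0, 0, 0]}]}}

```text
time: 15.85
ee_pos: [0.5532, -0.0435, 0.1075]
tool_rot: [178.7, 0.0, 88.6]
ft_force: [1.7, -0.9, 2.6]
opening: 0.0177
```

```bash
python3 shot.py wrist b7 170 310 120 240 5;python3 rot.py b6 b7
```

```text
15.85 [ 0.5532 -0.0435  0.1075] [178.71   0.    88.55] [ 1.66 -0.93  2.55] 0.01772537464295664
[(np.float64(0.98), 0.0), (np.float64(0.98), -0.1)]
```

>>> {"op": "step_arm", "data": {"rows": [{"claw": 1, "slide": [0, 0, 2], "angular": [0, 0, 0]}, {"claw": 1, "slide": [0, 0, 4], "angular": [0, 0, 0]}, {"claw": 1, "slide": [0, 0, 5.5], "angular": [0, 0, 0]}, {"claw": 1, "slide": [0, 0, 5.5], "angular": [0, 0, 0]}]}}

```text
time: 16.4
ee_pos: [0.5533, -0.0435, 0.1019]
tool_rot: [178.7, -0.0, 88.6]
ft_force: [0.9, 0.1, -0.6]
opening: 0.0173
```

```bash
python3 shot.py scene b8s 250 340 140 240 6; python3 shot.py wrist b8 170 310 120 240 5;python3 rot.py b7 b8
```

```text
16.4 [ 0.5533 -0.0435  0.1019] [ 1.7872e+02 -1.0000e-02  8.8550e+01] [ 0.88  0.15 -0.6 ] 0.017267170692044226
16.45 [ 0.5533 -0.0435  0.102 ] [ 1.7872e+02 -1.0000e-02  8.8560e+01] [ 1.35  0.2  -0.46] 0.017367686809632247
[(np.float64(0.97), 0.0), (np.float64(0.97), -0.1)]
```

View pics/b8sv.png

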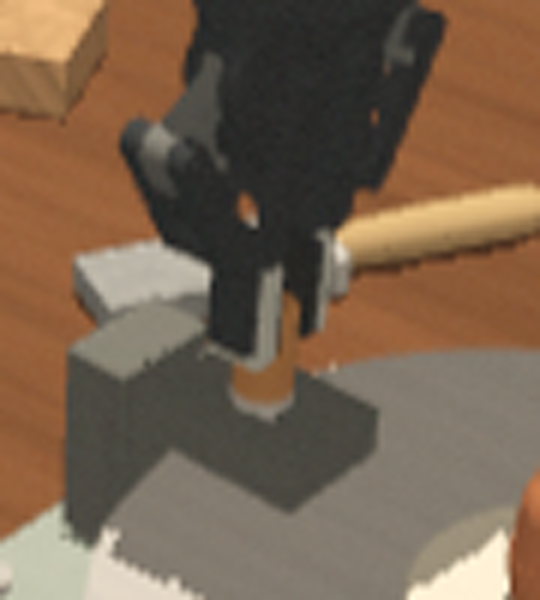

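View pics/b8v.png

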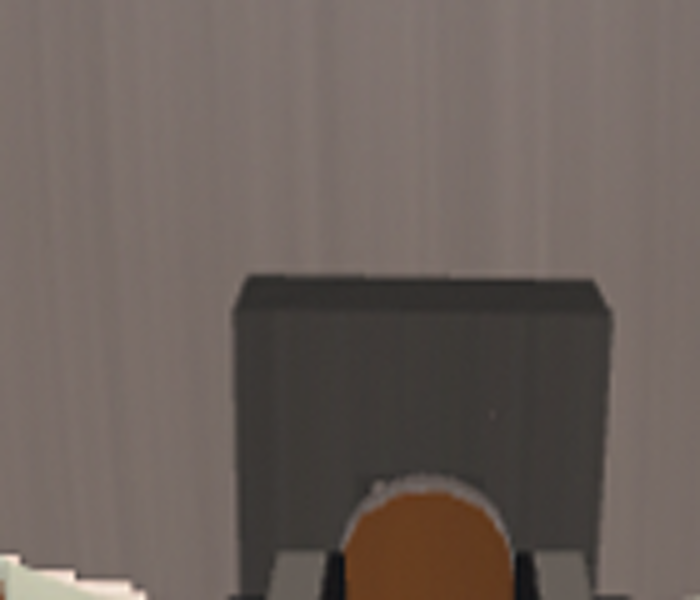

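>>> {"op": "step_arm", "data": {"rows": [{"claw": 1, "slide": [0, 0, 0.7], "angular": [0, 0, 0]}, {"claw": 1, "slide": [0, 0, 1.2], "angular": [0, 0, 0]}, {"claw": 1, "slide": [0, 0, 1.2], "angular": [0, 0, 0]}]}}

```text
time: 16.88
ee_pos: [0.5534, -0.0435, 0.101]
tool_rot: [178.7, 0.0, 88.6]
ft_force: [-0.7, 0.3, 2.4]
opening: 0.0179
```

>>> {"op": "step_arm", "data": {"rows": [{"claw": 1, "slide": [0, 0, 0.5], "angular": [0, 0, 0]}, {"claw": 1, "slide": [0, 0, 0.5], "angular": [0, 0, 0]}]}}

```text
time: 17.12
ee_pos: [0.5535, -0.0435, 0.1006]
tool_rot: [178.7, 0.0, 88.6]
ft_force: [-1.1, -0.1, 4.5]
opening: 0.0173
```

```bash
python3 shot.py wrist b9 210 280 190 240 10
```

```text
17.125 [ 0.5535 -0.0435  0.1006] [178.69   0.    88.56] [-1.06 -0.09  4.52] 0.01730394385953473
```

View pics/b9v.png

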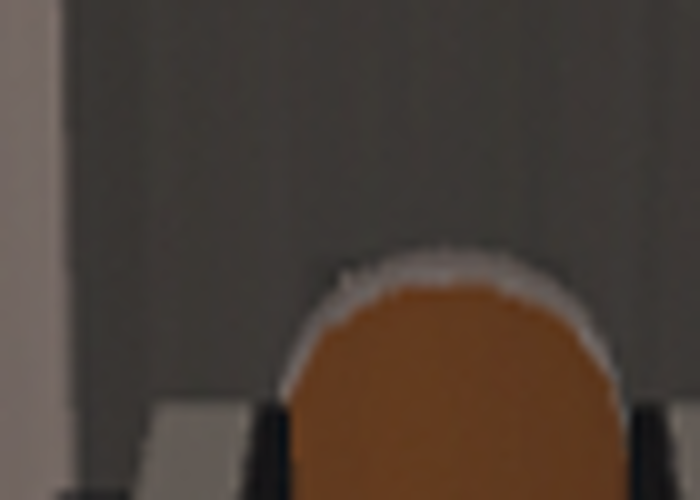

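>>> {"op": "step_arm", "data": {"rows": [{"claw": 1, "slide": [0, 0, 0.6], "angular": [0, 0, 0]}, {"claw": 1, "slide": [0, 0, 0.6], "angular": [0, 0, 0]}]}}

```text
time: 17.42
ee_pos: [0.5536, -0.0436, 0.1005]
tool_rot: [178.7, 0.0, 88.6]
ft_force: [-2.6, -0.5, 11.1]
opening: 0.0175
```

>>> {"op": "step_arm", "data": {"rows": [{"claw": 0.6, "slide": [0, 0, -0.3], "angular": [0, 0, 0]}, {"claw": 0.5, "slide": [0, 0, -0.5], "angular": [0, 0, 0]}, {"claw": 0.5, "slide": [0, 0, -0.5], "angular": [0, 0, 0]}, {"claw": 0.5, "slide": [0, 0, -0.5], "angular": [0, 0, 0]}]}}

```text
time: 17.92
ee_pos: [0.5534, -0.0435, 0.1002]
tool_rot: [178.7, -0.0, 88.6]
ft_force: [0.5, -1.1, 0.4]
opening: 0.0427
```

```bash
python3 shot.py wrist c1; python3 shot.py scene c1s 250 340 140 240 6
```

```text
17.925 [ 0.5534 -0.0435  0.1002] [178.72  -0.    88.56] [ 0.52 -1.12  0.38] 0.042745249050071314
17.975 [ 0.5535 -0.0435  0.1002] [178.71  -0.    88.56] [ 0.61 -0.28 -0.34] 0.042659009923087125
```

View pics/c1v.png

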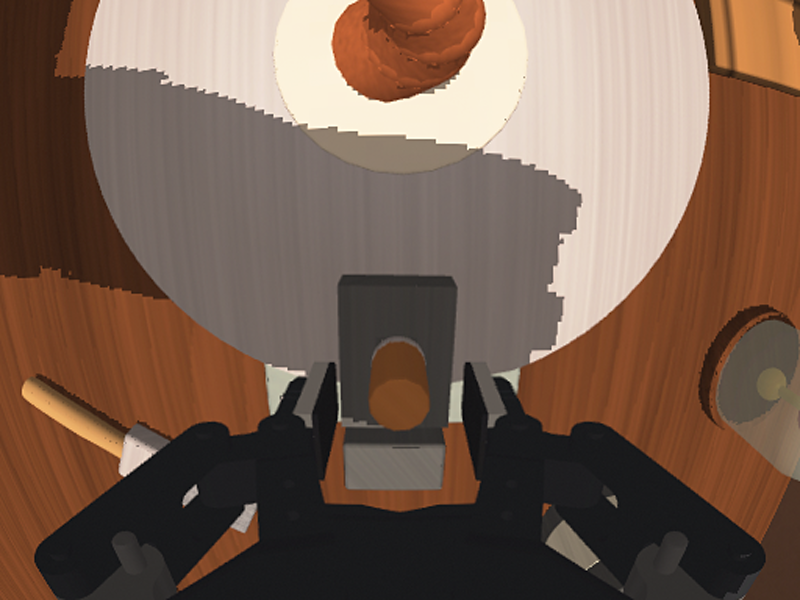

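View pics/c1sv.png

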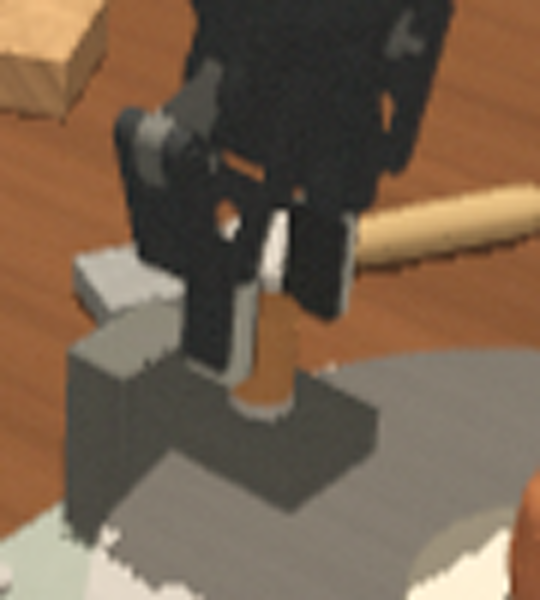

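>>> {"op": "step_arm", "data": {"rows": [{"claw": 0.5, "slide": [0, 0, -15], "angular": [0, 0, 0]}, {"claw": 0.5, "slide": [0, 0, -40], "angular": [0, 0, 0]}, {"claw": 0.5, "slide": [0, 0, -75], "angular": [0, 0, 0]}, {"claw": 0.5, "slide": [-40, 0, -100], "angular": [0, 0, 0]}, {"claw": 0.5, "slide": [-60, 0, -100], "angular": [0, 0, 0]}, {"claw": 0.5, "slide": [-60, 0, -100], "angular": [0, 0, 0]}]}}

```text
time: 18.77
ee_pos: [0.5495, -0.1045, 0.2003]
tool_rot: [178.7, -0.0, 88.4]
ft_force: [-1.0, 0.3, -0.2]
opening: 0.0431
```

```bash
python3 shot.py wrist d1; python3 shot.py scene d1s 180 440 130 325 3; python3 shot.py wrist d2;
```

```text
18.775 [ 0.5495 -0.1045  0.2003] [178.7   -0.    88.44] [-0.99  0.3  -0.17] 0.04311774709213942
18.825 [ 0.5492 -0.1036  0.1999] [ 1.7876e+02 -4.0000e-02  8.8480e+01] [-0.02 -0.07  0.57] 0.042658959769957656
18.875 [ 0.5491 -0.103   0.1997] [ 1.7878e+02 -5.0000e-02  8.8530e+01] [ 0.14  0.63 -0.44] 0.042960047412679725
```

View pics/d1v.png

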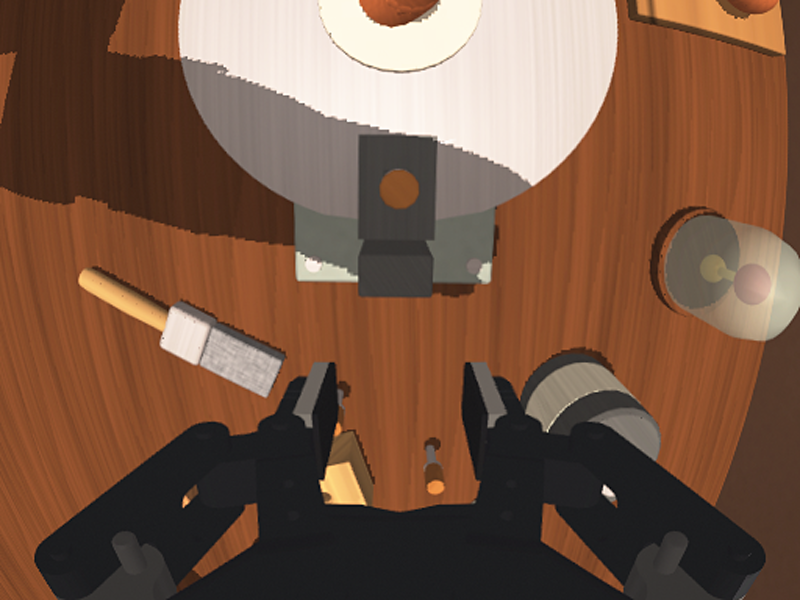

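View pics/d1sv.png

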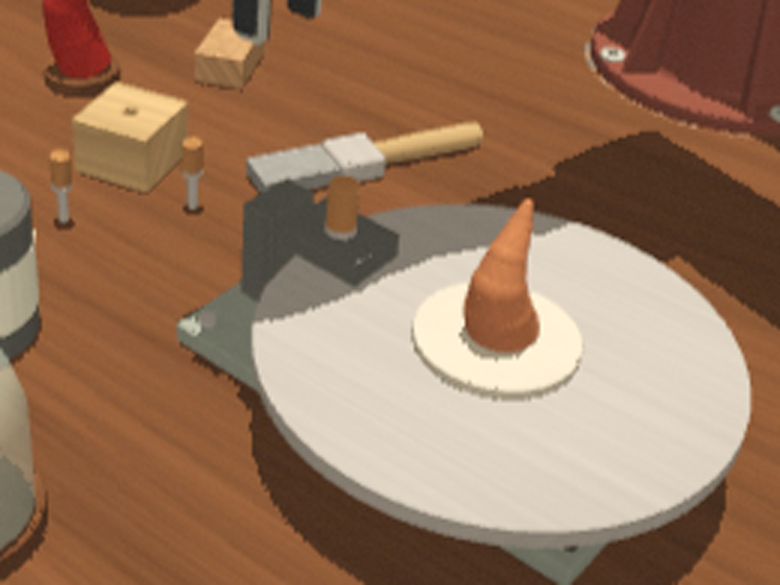

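```bash
python3 - <<'E'
from h import *
import cv2
a=cv2.imread('pics/d1.png')
im=cv2.imread('pics/d1s.png')
cv2.imwrite('pics/d1c.png',cv2.resize(im[180:225,270:320],(800,720),interpolation=cv2.INTER_CUBIC)[:600])
P=lambda X:((np.array(proj('scene',X))-[270,180]+.47)*16).round(1)
for dz in (0,.002): print(dz,'top',P([.5527,-.0437,.127+dz]),'bot',P([.5527,-.0437,.091+dz]),'near bottom edge',P([.5527+.0077,-.0437+.0064,.091+dz]),'slotctr',P([.5523,-.0441,.091]))
b=imaging.snapshot('scene'); d=np.abs(b[200:300,270:430].astype(int)-im[200:300,270:430]).mean(2); print('diff',d.mean(),np.percentile(d,99),status.get_obs()['time'])
E
```

```text
0 top [397.8 186.3] bot [378.5 436.5] near bottom edge [383.6 486.3] slotctr [377.7 433.7]
0.002 top [398.9 172.1] bot [379.5 422.9] near bottom edge [384.7 472.6] slotctr [377.7 433.7]
diff 0.8581458333333334 4.333333333333333 18.975
```

View pics/d1c.png

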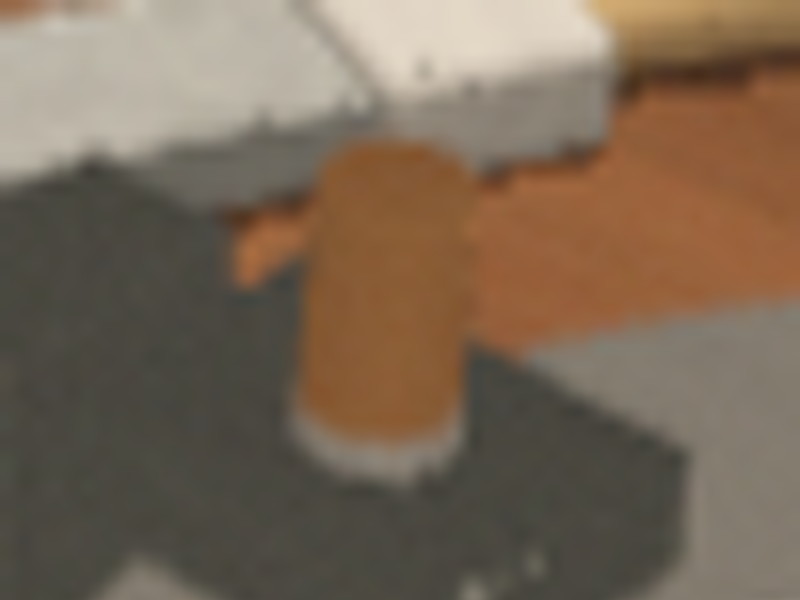

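>>> {"op": "step_arm", "data": {"rows": [{"claw": 0.5, "slide": [0, 0, -10], "angular": [0, 0, 0]}, {"claw": 0.5, "slide": [0, 0, -10], "angular": [0, 0, 0]}, {"claw": 0.5, "slide": [0, 0, -10], "angular": [0, 0, 0]}, {"claw": 0.5, "slide": [0, 0, -10], "angular": [0, 0, 0]}]}}

```text
time: 19.48
ee_pos: [0.5494, -0.1033, 0.2103]
tool_rot: [178.7, -0.0, 88.6]
ft_force: [0.6, 0.3, -1.0]
opening: 0.0427
```

```bash
python3 - <<'E'
from h import *
import cv2
im=cv2.imread('pics/d1s.png')
b=imaging.snapshot('scene'); d=np.abs(b[200:300,270:430].astype(int)-im[200:300,270:430]).mean(2); print('diff',d.mean(),np.percentile(d,99))
s0=cv2.imread('pics/scene0.png'); d=np.abs(b[100:340,90:235].astype(int)-s0[100:340,90:235]).mean(2); print('bystander diff',d.mean(),np.percentile(d,99),status.get_obs()['time'])
print(robot.finish_job())
E
```

```text
diff 0.9553958333333332 5.0
bystander diff 1.4562164750957856 4.333333333333333 19.525
the job is handed in; nothing more can be done
None
```

The wheel is locked: the pin is fully home through the hole, the gripper has let go, and I handed the job in at about 19.5 s.

- **Pressing:** I took the largest pin out of the block, put it down through the slot and rubbed it on the wheel with about 5–6 N. That slowed the wheel to roughly 6°/s.
- **Locking:** When the hole came under the slot, the force on the pin dropped to zero. I pushed the pin down in short steps, reading the force after each. It never pressed harder than about 6 N on the wheel's face; the last 11–12 N were its shoulder seating on the bracket.
- **Wheel and pin:** The wheel had stopped turning by the time the pin was about two-thirds of the way home. The last scene pictures match from before to after letting go, and the shoulder sits on the bracket to within about 0.2 mm.
- **Bystanders:** The can, red horn and mug look unchanged against the first picture. The gripper is well clear and touching nothing.
- **What disagreed:** The three cameras put the slot up to 3 mm apart in x. I used the wrist view, which the fit confirmed. The pin also hung about 1.3° off straight in the jaws, so I tilted the tool to correct it.

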